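# Load the swivel tray, index it round to the label reader and set the reader

### The arm

A 6-joint arm with a two-finger parallel gripper is mounted at the origin on a cart in front of the work surface, level with it; the furniture and walls round the work are solid. World frame = base frame: x ahead of the robot, y to its left, z up, the work surface at z = 0. Lengths are in mm, angles in degrees, forces in N, time in s.
With the tool pointing down it reaches from about 300 to 850 mm from the base axis. Payload 4.2 kg.
Tool frame: the origin (TCP) lies midway between the tips of the shut fingers; the grasp point (between the pads) lies 19 mm behind it (env.grip_point_offset is the distance from the TCP to the grasp point, in mm); z points along the fingers, x is the direction in which the jaws open and shut, and the axes are right-handed (so a half turn about z gives the same grasp; the last joint's range is limited). The gripper opens to 91 mm and grips with 3 to 60 N. Pads are 32 mm wide; open, the fingers measure 118 mm over their backs; the gripper's body (76 mm by 178 mm) begins 60 mm behind the grasp point.
Start: joints at [71.849, 18.312, 89.639, -0, 72.044, -1.146], TCP at [168.168, 549.877, 192.076] pointing down, gripper open.
Joint ranges: [-177.97, 177.97], [-48.28, 115.42], [12.27, 149.76], [-77.06, 257.06], [2.81, 150.46], [-146.56, 146.56]. Speed limits (degrees/s): [147.25, 147.25, 180, 180, 180, 180].

### API

Orientations are given as [roll, pitch, yaw] about the fixed x, y, z axes, in that order (R = Rz(yaw) Ry(pitch) Rx(roll)).
In Python, from workcell import env gives the robot as it stands.
- The arm moves only by the shell command python3 -m pendant 'ROWS' [FORCE]. ROWS is JSON, a list of rows, each an object with "xyz": the shift along the tool's x, y, z in m, a list of three; "roll": the turn about the tool's z in degrees; "jaw": the closure, from 0 (fully open) to 1 (shut). A call has exactly 8 rows; each row is the pose to reach, as a shift and turn from the pose commanded when the call began, along the tool's axes at that moment; what a row does not reach only later rows make up. A row lasts 1/8 s, in which the tool goes at most 62.5 mm and 10.7 degrees, less where a joint would pass 70% of its speed; a pose out of reach is approached as far as the arm can. A call with a gripper value outside its range is refused whole. The fingers move at their own pace and stop on an object; FORCE is the grip in N (left out, the last holds). Time passes only in rows, so rows that repeat a pose let the fingers close, or fill a call up. It gives the time, the measured TCP pose, the force and the opening at its end, in the units of the state.
- env.state(): the state, without advancing time (a new reading comes with each control period).
- env.grab_frame(name): name is "scene" or "side" or "wrist"; returns (picture, depth): 480x640x3 uint8, blue, green, red; 480x640 float32, mm along the optical axis (not along the pixel's ray), 0 where there is no reading.
- env.camera_params(name): a dict with "camera_matrix" (3x3 intrinsics, pixels), "cam_to_world" (4x4, takes a point from camera to world coordinates); the wrist camera has in their place "hand_eye" (4x4, takes a point from camera to tool coordinates, whose origin is the TCP and whose axes are the tool frame's). Camera axes: x right, y up, looking along -z (the intrinsics and any distortion apply to the point x, -y, -z); pixel columns grow to the right and rows downward; lengths in mm; the calibration is good to about 2 mm. A picture is of the moment at which its call begins: read the wrist's pose just before it. camera_params takes no time and is no camera call.
- env.job_done(): hands the job in, once; it reports no verdict.
The state is a dict: "time_s": time; "qpos": joint angles; "qvel": joint speeds; "effort": joint torques, N m; "ee_pos": TCP position; "ee_rot": TCP orientation; "force": force on the tool from outside, world axes, zero at the start; "torque": the same for the moment, N m; "gripper_width": finger opening in mm.
Only numpy, scipy, OpenCV 4.12 (cv2) and the standard library are available. Lean on these libraries where they do the work, as an engineer would, in place of code of your own. Each camera call takes 0.05 s, during which the arm holds its last target. There are 200 camera calls.

### The job

Put every carton on the bench into the black swivel tray, each resting on the tray floor. Then pull up the orange plunger knob and twist it so that it stays out, swing the tray by its red handle until the notch with the green mark is under the plunger, and twist the knob back so that the plunger drops in and locks the tray there. Slide the blue reader collar along its bar until it is centred on the yellow lug, push its red-headed pin all the way down through fork and lug, and leave the cartons in the locked tray, without knocking over the water bottle or the amber jar.

Things in the scene. Friction and masses are not known exactly. Their poses are not given: they have to be found in the camera images.
- white_1_mid (a point): a white carton, 46 x 52 x 50 mm (its own x, y, z), 60 g; the point is its centre, 25 mm above its underside. May be absent
- white_2_mid (a point): a second white carton, same size. May be absent
- brown_1_mid (a point): a brown carton, 50 x 50 x 42 mm (its own x, y, z), 60 g; the point is its centre, 21 mm above its underside. May be absent
- brown_2_mid (a point): a second brown carton, same size. May be absent
- tray_floor (a point): centre of the inner floor of the black open tray, 30 mm above the bench, on the upright swivel axis; turns with the tray. Inside it is 190 mm along its x, 104 mm along its y (three cartons fit in a row along x, 62 mm apart); walls 3 mm thick, 18 mm above the floor. It sits on a blue disc of 126 mm radius with a notched steel ring (outer radius 151 mm) on part of its rim, on a fixed grey base
- handle (a point): upright red post on the tray's disc, 16 mm in diameter, top 105 mm above the bench; the point is on its axis at a good height to grip, 90 mm above the bench and 112 mm from the swivel axis (tray frame x -79, y +79 mm). It turns with the tray
- tray (a joint): turn of the tray, rad, clockwise from above, -0.10 to 1.70. Notches are under the plunger at 0 (start, white dot), 0.785 (white dot) and 1.571 (green square, the wanted one). Friction of 1 N at the handle keeps an unlocked tray where it is left. The plunger finds a notch if the tray is within about 0.02 rad; else it rests on the ring and drops in as the notch comes by. Locked play: 0.006
- knob (a point): centre of the orange wing knob on the spring plunger: wing 12 mm thick along its own x, 34 mm long along its y, 32 mm tall; the point is half-way up, 92 mm above the bench when the plunger is home. The plunger stands on the fixed base, 138 mm from the swivel axis; under the wing are a 12 mm neck and, 26 mm below the point, a slotted steel barrel. The frame turns with the knob
- plunger_lift (a joint): height of the plunger above home, m, 0 to 0.018. 0: in the notch, tray locked. A spring pushes it down with 5.5 N at home and 8 N when out. About 0.007: its tip rests on the ring between notches. It can be twisted only when lifted by more than 0.0105 (0.014 is a good pull)
- plunger_twist (a joint): twist of the knob, rad, counter-clockwise from above, 0 to 1.20. At 0 (wing along the line to the swivel axis) a cross pin can enter the barrel's slot and the plunger go down; twisted by about 1 rad while up and let go, the pin rests on the barrel's top and the plunger stays out at lift 0.0105. Twisted back to within about 0.15 of 0 and let go, the spring drives it down
- collar_grip (a point): centre of the blue upright fin on the reader collar, a good place to grip: the fin is 12 mm thick along the bar (its own x), 24 mm wide across it, its top 114 mm above the bench; the point is 96 mm above the bench
- collar_mid (a point): centre of the blue collar (32 mm diameter, 22 mm wide) on the axis of its bar, 60 mm above the bench; x along the bar. A small black label reader sits on the side facing the tray; on the other side a fork of two ears, 16 mm apart, straddles the yellow lug as it slides over it
- collar (a joint): position of the collar along the bar, m, 0 at the end nearer the robot, growing away from it along the bar's x, up to 0.185; 2 N of friction hold it where it is left. (Beware: equipment leads hang over the far side of the bench, x over 0.62 m, y -0.2 to 0, from 0.2 m up: carry things past them on the near side)
- band_mid (a point): centre of the yellow lug clamp, 38 mm wide, fixed round the bar at a place that varies; the point is on the bar's axis, 60 mm above the bench. Its flat lug, 6 mm thick, sticks out on the side away from the tray and has an 11 mm hole 36 mm from the bar's axis. With collar_mid at this point (8 mm of yellow shows on either side) fork and lug holes line up
- pin_head (a point): centre of the top of the red pin head (20 mm diameter, 10 mm tall, on a 6 mm pin), upright in the collar's fork, 36 mm beside the bar's axis (collar y -36 mm); 106 mm above the bench when up, 82 mm when seated. Moves with the collar
- pin (a joint): depth of the pin, m, 0 up (start) to 0.024 seated (head on the fork); 2.5 N of friction hold it. It passes the lug only when the holes line up within about 3 mm, and then fixes the collar
- bottle: clear water bottle with blue cap, 59 mm diameter, 169 mm tall, a bystander; origin at the centre of its underside, z along its axis
- jar: amber jar with white cap, 44 mm diameter, 47 mm tall, a bystander; origin at the centre of its underside, z along its axis

How it is judged:
By the outcome, as a careful person would: the job done as asked, in the order asked, and still so for the second after the job is handed in, with the robot touching nothing.
Of white_1, white_2, brown_1, brown_2 only 2 to 3 are there at a start; the rules pass over those that are not, and their reading is None.
At some moment in a run one of white_1, white_2, brown_1, brown_2 may be knocked a few centimetres aside while the robot is not near it.
Once in a run the grip may slacken for a moment while it holds something.
It also fails if it takes over 210 s, if anything falls off the work surface, if the arm or the gripper's body presses on something with over 40 N, if the wrist force passes 120 N, or if a joint passes its speed limit or range.

## Working session

There is one attempt and no reset: what is moved stays moved. The work goes in short steps, Python scripts to look and compute and a shell command to move; the robot and the scene stay as the last step left them, time stands still between calls to the robot, and variables do not carry over. Pictures are saved under pics/ and viewed, about 12 in all and at most 16, crops included, and the job is handed in when it is done.

```bash
ls; mkdir -p pics
cat > h.py <<'E'
import numpy as np, cv2
from workcell import env
from scipy.spatial.transform import Rotation as R
def T_tool():
    s=env.state(); T=np.eye(4); T[:3,:3]=R.from_euler('xyz',s['ee_rot'],degrees=True).as_matrix(); T[:3,3]=s['ee_pos']; return T
def grab(name,fn=None):
    T=T_tool(); im,d=env.grab_frame(name); p=env.camera_params(name)
    C=p['cam_to_world'] if 'cam_to_world' in p else T@np.array(p['hand_eye'])
    if fn: cv2.imwrite('pics/'+fn,im)
    return im,d,np.array(p['camera_matrix']),np.array(C),p
def ray(K,C,u,v):
    r=C[:3,:3]@np.array([(u-K[0,2])/K[0,0],-(v-K[1,2])/K[1,1],-1]); return C[:3,3],r
def plane(K,C,u,v,z):
    o,r=ray(K,C,u,v); return o+r*(z-o[2])/r[2]
def cloud(d,K,C):
    v,u=np.mgrid[:d.shape[0],:d.shape[1]]
    P=np.stack([(u-K[0,2])/K[0,0]*d,-(v-K[1,2])/K[1,1]*d,-d],-1)
    return P@C[:3,:3].T+C[:3,3]
def proj(K,C,P):
    q=np.linalg.inv(C)@np.append(P,1); return K[0,0]*q[0]/-q[2]+K[0,2], K[1,1]*-q[1]/-q[2]+K[1,2]
E
python3 - <<'E'
from h import *
print(env.state())
for n in ['scene','side','wrist']:
    im,d,K,C,p=grab(n,n+'0.png'); print(n,p, (d>0).mean())
E
```

```text
pics
{'time_s': 0.0, 'qpos': array([ 7.18482876e+01,  1.83513673e+01,  8.97080160e+01, -1.50720878e-03,
        7.20425868e+01, -1.14552985e+00]), 'qvel': array([ 0.00533167, -0.00257266,  0.07694912,  0.01054527,  0.01799008,
       -0.0744155 ]), 'effort': array([ 4.73903549e-05, -4.12448001e+01, -2.31974941e+01,  7.26208510e-02,
        4.54417686e-02, -1.21231406e-04]), 'ee_pos': array([168.00509638, 549.33092308, 191.21214697]), 'ee_rot': array([-1.79999394e+02,  1.01978394e-01,  7.29942840e+01]), 'force': array([ 0.05360742,  0.11128083, -0.06891304]), 'torque': array([-0.01288153, -0.02133509, -0.00323312]), 'gripper_width': 91.43808489412817}
scene {'camera_matrix': array([[533.41948107,   0.        , 321.05130531],
       [  0.        , 533.41948107, 236.19100897],
       [  0.        ,   0.        ,   1.        ]]), 'cam_to_world': array([[ 7.34784264e-01,  5.24446097e-01, -4.30172495e-01,
        -1.68807419e+01],
       [-6.78222440e-01,  5.77696552e-01, -4.54181699e-01,
        -6.36941381e+02],
       [ 1.03153481e-02,  6.25478205e-01,  7.80173448e-01,
         1.183291
[... 511 characters left out ...]
01,  4.61787513e-01,
         6.29591551e+02],
       [ 0.00000000e+00,  0.00000000e+00,  0.00000000e+00,
         1.00000000e+00]])} 0.9959830729166667
wrist {'camera_matrix': array([[361.88624566,   0.        , 323.26536628],
       [  0.        , 361.88624566, 237.46078106],
       [  0.        ,   0.        ,   1.        ]]), 'hand_eye': array([[ 9.99999922e-01,  2.81730975e-04, -2.75127815e-04,
         3.98025865e-04],
       [ 2.09090527e-04, -9.71927941e-01, -2.35278629e-01,
        -6.62829494e+01],
       [-3.33689688e-04,  2.35278554e-01, -9.71927925e-01,
        -1.92205112e+02],
       [ 0.00000000e+00,  0.00000000e+00,  0.00000000e+00,
         1.00000000e+00]])} 0.956181640625
```

View pics/scene0.png

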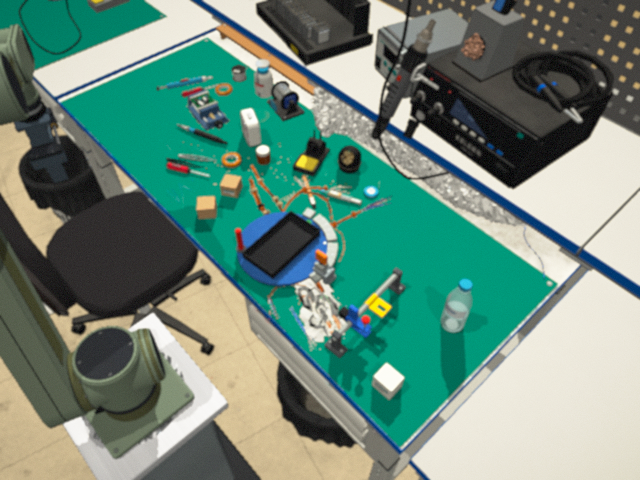

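View pics/side0.png

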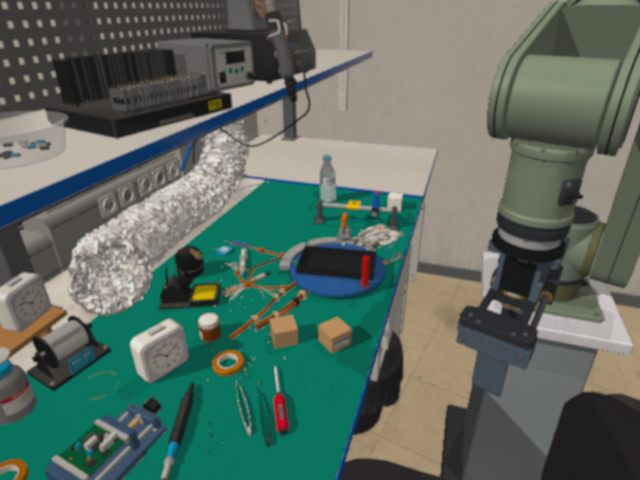

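The scene view shows three cartons: brown at (205,207) and (231,185), white at (388,380). It also shows the tray at (282,244), handle (239,239), knob (320,257), collar (360,318), lug (377,306), bottle (457,305) and jar (263,153). The side view agrees. The white clock is not a carton.

```bash
cat > find.py <<'E'
from h import *
def comps(im,d,K,C,lo,hi,zr,name,minn=12,box=(200,950,-520,560)):
    h=cv2.cvtColor(im,cv2.COLOR_BGR2HSV); m=cv2.inRange(h,np.array(lo),np.array(hi))>0
    P=cloud(d,K,C); m&=(d>0)&(P[...,2]>zr[0])&(P[...,2]<zr[1])&(P[...,0]>box[0])&(P[...,0]<box[1])&(P[...,1]>box[2])&(P[...,1]<box[3])
    n,l,st,ce=cv2.connectedComponentsWithStats(m.astype(np.uint8))
    out=[]
    for i in range(1,n):
        if st[i,4]<minn: continue
        q=P[l==i]; print(name,'px',ce[i].round(0),st[i,4],'mean',q.mean(0).round(0),'min',np.percentile(q,3,0).round(0),'max',np.percentile(q,97,0).round(0)); out.append((l==i,q))
    return out
def rect(q,ztop,tol=5):
    t=q[abs(q[:,2]-ztop)<tol][:,:2].astype(np.float32); return cv2.minAreaRect(t)
E
python3 - <<'E'
from find import *
for n in ['scene','side']:
    im,d,K,C,p=grab(n); print(n)
    a=dict(im=im,d=d,K=K,C=C)
    for mm,q in comps(**a,lo=(8,60,90),hi=(20,255,255),zr=(5,60),name='brown',minn=60): print('   ',rect(q,42))
    comps(**a,lo=(3,180,150),hi=(16,255,255),zr=(70,125),name='orange',minn=5)
    for mm,q in comps(**a,lo=(0,0,150),hi=(180,60,255),zr=(10,80),name='white',minn=80): print('   ',rect(q,50))
    comps(**a,lo=(0,150,90),hi=(4,255,255),zr=(50,120),name='red',minn=5)
    comps(**a,lo=(22,150,120),hi=(32,255,255),zr=(40,100),name='yellow',minn=10)
    comps(**a,lo=(105,120,60),hi=(125,255,255),zr=(3,125),name='blue',minn=15)
    for mm,q in comps(**a,lo=(0,0,0),hi=(180,255,60),zr=(22,60),name='black',minn=300,box=(300,700,-200,250)): print('   ',rect(q,30),rect(q,48))
    comps(**a,lo=(85,80,100),hi=(110,255,255),zr=(120,200),name='cap',minn=5)
E
```

```text
scene
brown px [232. 160.] 149 mean [630. 465.  12.] min [603. 438.   7.] max [657. 495.  18.]
brown px [259. 179.] 81 mean [642. 340.  11.] min [628. 279.   5.] max [662. 398.  18.]
brown px [231. 184.] 285 mean [553. 357.  38.] min [526. 331.  17.] max [579. 387.  46.]
brown px [254. 192.] 92 mean [594. 302.  15.] min [575. 258.   9.] max [617. 349.  21.]
brown px [306. 190.] 152 mean [716. 208.  11.] min [644. 174.   5.] max [764. 246.  17.]
brown px [206. 207.] 352 mean [445. 334.  35.] min [420. 310.  10.] max [473. 364.  46.]
brown px [336. 321.] 64 mean [ 472. -180.   14.] min [ 463. -197.    8.] max [ 481. -164.   19.]
    ((0.0, 0.0), (0.0, 0.0), 0.0)
    ((0.0, 0.0), (0.0, 0.0), 0.0)
    ((555.5118408203125, 362.7724609375), (53.69773483276367, 49.79009246826172), 36.206298828125)
    ((0.0, 0.0), (0.0, 0.0), 0.0)
    ((0.0, 0.0), (0.0, 0.0), 0.0)
    ((450.30670166015625, 341.0696105957031), (55.809017181396484, 48.938968658447266), 50.69470977783203)
    ((0.0, 0.0), (0.0, 0.0), 0.0)
orange px [321. 255.] 41 mean [536. -54. 106.] min [532. -66.  97.] max [541. -41. 109.]

[... 4936 characters left out ...]
n [ 475. -248.   72.] max [ 489. -205.  115.]
blue px [342. 247.] 183 mean [533. -13.  28.] min [472. -35.  22.] max [591.  38.  49.]
blue px [298. 256.] 31 mean [632.  73.  28.] min [612.  51.  23.] max [640. 110.  49.]
blue px [335. 282.] 1484 mean [502. 156.  25.] min [404.  47.  21.] max [616. 208.  29.]
black px [334. 262.] 1843 mean [528.  83.  35.] min [429.  25.  29.] max [613. 149.  48.]
    ((518.487060546875, 85.82096099853516), (190.62875366210938, 115.96553039550781), 8.143631935119629) ((518.1197509765625, 87.75782012939453), (194.83807373046875, 115.1019058227539), 7.672966480255127)
cap px [326. 158.] 20 mean [ 691. -362.  167.] min [ 683. -373.  162.] max [ 698. -352.  170.]
```

Run:
```python
import cv2
im=cv2.imread('pics/scene0.png')[170:410,180:500]
cv2.imwrite('pics/crop0.png',cv2.resize(im,None,fx=2.5,fy=2.5,interpolation=cv2.INTER_CUBIC))
```

```text
(no output)
```

View pics/crop0.png

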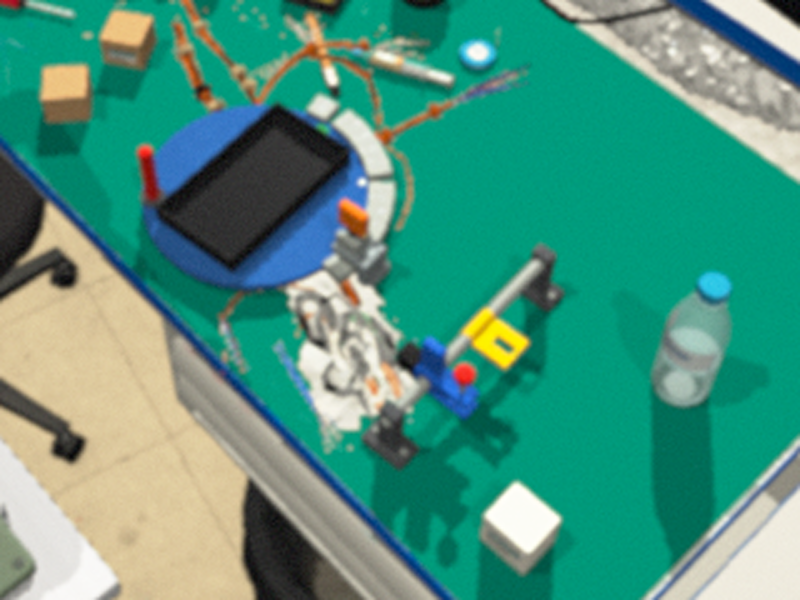

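The crop confirms the layout: the tray's long axis is about 8° from world x, the knob's wing points at the swivel axis, and the green mark is at the far end of the ring. Next is a helper that converts world targets into tool shifts.

```bash
cat > to.py <<'E'
import sys
from h import *
# usage: to.py x y z yaw : shift in tool axes from the present measured pose
x,y,z,yaw=map(float,sys.argv[1:5]); T=T_tool(); s=env.state()
d=T[:3,:3].T@(np.array([x,y,z])-T[:3,3])/1000
r=-(yaw-s['ee_rot'][2]); r=(r+180)%360-180
print('pos',s['ee_pos'].round(1),'rot',s['ee_rot'].round(1),'w',round(s['gripper_width'],1),'t',round(s['time_s'],1),'j6',s['qpos'][5].round(0))
print('shift',d.round(4),'roll',round(r,1),'dist',round(np.linalg.norm(d)*1000))
E
python3 to.py 449.5 342 110 51; python3 to.py 449.5 342 16 51
```

```text
pos [168.1 549.6 191.7] rot [180.   0.  73.] w 91.1 t 0.2 j6 -1.0
shift [-0.1162  0.3298  0.0818] roll 22.0 dist 359
pos [168.1 549.6 191.7] rot [180.   0.  73.] w 91.1 t 0.2 j6 -1.0
shift [-0.1161  0.3298  0.1758] roll 22.0 dist 391
```

```bash
python3 -m pendant '[{"xyz":[-0.02,0.055,0],"roll":4,"jaw":0},{"xyz":[-0.04,0.11,0.02],"roll":8,"jaw":0},{"xyz":[-0.06,0.165,0.04],"roll":12,"jaw":0},{"xyz":[-0.08,0.22,0.06],"roll":17,"jaw":0},{"xyz":[-0.1,0.275,0.08],"roll":22,"jaw":0},{"xyz":[-0.116,0.33,0.08],"roll":22,"jaw":0},{"xyz":[-0.116,0.33,0.08],"roll":22,"jaw":0},{"xyz":[-0.116,0.33,0.08],"roll":22,"jaw":0}]' 25
python3 - <<'E'
from find import *
im,d,K,C,p=grab('wrist','w1.png')
for mm,q in comps(im,d,K,C,(8,60,90),(20,255,255),(5,60),'brown',300): print('   ',rect(q,42,4))
E
python3 to.py 449.5 342 16 51
```

```text
time_s: 1.25
ee_pos: [449.4, 342.5, 111.9]
ee_rot: [-180.0, 0.0, 51.0]
force: [0.7, -0.2, 0.2]
gripper_width: 91.1
brown px [323. 236.] 4451 mean [446. 345.  41.] min [420. 318.  32.] max [474. 371.  43.]
brown px [409. 337.] 707 mean [554. 346.  41.] min [542. 334.  34.] max [572. 355.  43.]
    ((448.0663757324219, 343.3298645019531), (49.288429260253906, 49.908843994140625), 52.10540008544922)
    ((556.6649169921875, 349.1856689453125), (37.3023567199707, 18.208786010742188), 35.729339599609375)
pos [449.  342.9 112.1] rot [-180.    0.   51.] w 91.5 t 1.3 j6 -15.0
shift [-0.0004  0.001   0.0961] roll 0.0 dist 96
```

View pics/w1.png

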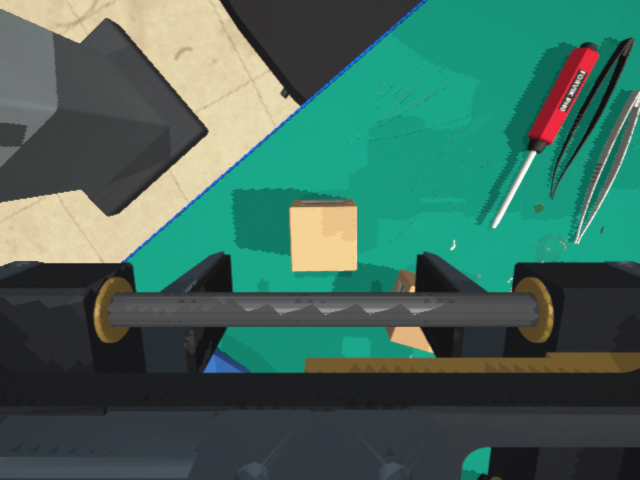

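The wrist view shows carton A at (323,236), centred and square between the jaws, with B at (409,320). I'll go down and grip.

```bash
python3 -m pendant '[{"xyz":[-0.001,0.001,0.03],"roll":-1,"jaw":0},{"xyz":[-0.001,0.001,0.06],"roll":-1,"jaw":0},{"xyz":[-0.001,0.001,0.085],"roll":-1,"jaw":0},{"xyz":[-0.001,0.001,0.096],"roll":-1,"jaw":0},{"xyz":[-0.001,0.001,0.096],"roll":-1,"jaw":0},{"xyz":[-0.001,0.001,0.096],"roll":-1,"jaw":0.6},{"xyz":[-0.001,0.001,0.096],"roll":-1,"jaw":0.6},{"xyz":[-0.001,0.001,0.096],"roll":-1,"jaw":0.6}]' 25
python3 -m pendant '[{"xyz":[0,0,0],"roll":0,"jaw":0.6},{"xyz":[0,0,0],"roll":0,"jaw":0.6},{"xyz":[0,0,-0.02],"roll":0,"jaw":0.6},{"xyz":[0,0,-0.05],"roll":0,"jaw":0.6},{"xyz":[0,0,-0.09],"roll":0,"jaw":0.6},{"xyz":[0,0,-0.13],"roll":0,"jaw":0.6},{"xyz":[0,0,-0.14],"roll":0,"jaw":0.6},{"xyz":[0,0,-0.14],"roll":0,"jaw":0.6}]' 25
python3 to.py 457 77 150 98.3
```

```text
time_s: 2.3
ee_pos: [450.3, 341.3, 16.7]
ee_rot: [180.0, -0.1, 52.0]
force: [0.8, 0.8, -0.6]
gripper_width: 64.0
time_s: 3.3
ee_pos: [449.8, 340.9, 155.8]
ee_rot: [-180.0, 0.0, 52.0]
force: [0.5, 0.2, -0.8]
gripper_width: 49.4
pos [449.8 340.9 155.8] rot [-180.    0.   52.] w 49.4 t 3.3 j6 -16.0
shift [-0.2035  0.1682  0.0058] roll -46.3 dist 264
```

```bash
python3 -m pendant '[{"xyz":[-0.015,0.012,0],"roll":-4,"jaw":0.6},{"xyz":[-0.045,0.037,0],"roll":-10,"jaw":0.6},{"xyz":[-0.085,0.07,0],"roll":-18,"jaw":0.6},{"xyz":[-0.125,0.103,0],"roll":-27,"jaw":0.6},{"xyz":[-0.165,0.136,0],"roll":-36,"jaw":0.6},{"xyz":[-0.19,0.157,0],"roll":-43,"jaw":0.6},{"xyz":[-0.2035,0.168,0.003],"roll":-46.3,"jaw":0.6},{"xyz":[-0.2035,0.168,0.006],"roll":-46.3,"jaw":0.6}]' 25
python3 - <<'E'
from find import *
im,d,K,C,p=grab('scene')
for mm,q in comps(im,d,K,C,(8,60,90),(20,255,255),(20,250),'brown',100): print('   ',rect(q,42,5))
im,d,K,C,p=grab('wrist','w2.png')
E
python3 to.py 457 77 46 98.3
```

```text
time_s: 4.3
ee_pos: [455.8, 76.3, 148.2]
ee_rot: [-179.8, -0.0, 98.1]
force: [-0.9, -0.3, -0.3]
gripper_width: 49.5
brown px [261. 232.] 361 mean [445.  67. 164.] min [428.  46. 137.] max [472.  96. 178.]
brown px [322. 258.] 110 mean [537. -57.  96.] min [532. -70.  69.] max [545. -41. 109.]
    ((0.0, 0.0), (0.0, 0.0), 0.0)
    ((0.0, 0.0), (0.0, 0.0), 0.0)
pos [456.1  77.5 148.6] rot [-179.8   -0.    98.2] w 49.4 t 4.4 j6 -90.0
shift [-0.0007  0.0012  0.1026] roll -0.1 dist 103
```

View pics/w2.png

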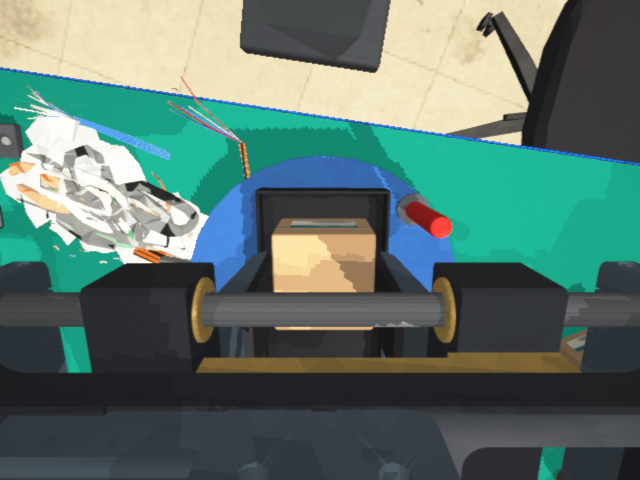

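The wrist view shows the carton at (325,260), square over the tray's near end, with the handle post at (430,220) clear of the jaws. I'll lower it and release.

```bash
python3 -m pendant '[{"xyz":[0,0.001,0.03],"roll":0,"jaw":0.6},{"xyz":[0,0.001,0.06],"roll":0,"jaw":0.6},{"xyz":[0,0.001,0.085],"roll":0,"jaw":0.6},{"xyz":[0,0.001,0.1015],"roll":0,"jaw":0.6},{"xyz":[0,0.001,0.1015],"roll":0,"jaw":0.6},{"xyz":[0,0.001,0.1015],"roll":0,"jaw":0.6},{"xyz":[0,0.001,0.1015],"roll":0,"jaw":0.28},{"xyz":[0,0.001,0.1015],"roll":0,"jaw":0.28}]' 25
python3 -m pendant '[{"xyz":[0,0,0],"roll":0,"jaw":0.28},{"xyz":[0,0,-0.02],"roll":0,"jaw":0.28},{"xyz":[0,0,-0.05],"roll":0,"jaw":0.28},{"xyz":[0,0,-0.1],"roll":0,"jaw":0.2},{"xyz":[0,0,-0.12],"roll":0,"jaw":0},{"xyz":[0.06,0,-0.12],"roll":0,"jaw":0},{"xyz":[0.12,0,-0.12],"roll":0,"jaw":0},{"xyz":[0.15,0,-0.12],"roll":0,"jaw":0}]' 25
python3 - <<'E'
from find import *
for n in ['side','wrist']:
    im,d,K,C,p=grab(n,n+'3.png')
    for mm,q in comps(im,d,K,C,(8,60,90),(20,255,255),(30,80),'brown',80): print('   ',rect(q,42,5),rect(q,72,5))
E
python3 to.py 554.5 364.5 120 35
```

```text
time_s: 5.4
ee_pos: [458.3, 77.5, 49.0]
ee_rot: [179.9, -0.0, 98.3]
force: [-0.6, -0.8, 0.6]
gripper_width: 64.7
time_s: 6.4
ee_pos: [435.9, 228.1, 168.8]
ee_rot: [180.0, -0.0, 98.4]
force: [0.4, -0.4, 1.2]
gripper_width: 91.0
brown px [360. 259.] 327 mean [457.  92.  60.] min [429.  53.  33.] max [481. 106.  74.]
brown px [283. 327.] 481 mean [551. 372.  41.] min [524. 342.  31.] max [579. 397.  44.]
    ((476.9065856933594, 76.75525665283203), (41.68284225463867, 100.319580078125), 43.54178237915039) ((455.6355285644531, 79.05915069580078), (49.78974533081055, 52.928977966308594), 8.651453018188477)
    ((553.3636474609375, 366.7763671875), (49.4912223815918, 51.60067367553711), 33.316768646240234) ((0.0, 0.0), (0.0, 0.0), 0.0)
brown px [143. 226.] 3084 mean [454.  82.  63.] min [429.  54.  33.] max [480. 106.  73.]
brown px [418. 345.] 209 mean [543. 342.  38.] min [536. 332.  31.] max [553. 358.  42.]
    ((441.9747009277344, 89.54508972167969), (68.56973266601562, 34.31958770751953), 52.03783416748047) ((455.4557189941406, 77.92823791503906), (49.739952087402344, 51.524452209472656), 8.293659210205078)
    ((548.0738525390625, 345.74114990234375), (20.225309371948242, 21.841388702392578), 32.68878173828125) ((0.0, 0.0), (0.0, 0.0), 0.0)
pos [436.  228.3 168.6] rot [ 1.80e+02 -1.00e-01  9.85e+01] w 91.1 t 6.5 j6 -72.0
shift [0.1172 0.1373 0.0488] roll 63.5 dist 187
```

```bash
python3 -m pendant '[{"xyz":[0.02,0.023,0],"roll":-5,"jaw":0},{"xyz":[0.05,0.058,0],"roll":-11,"jaw":0},{"xyz":[0.085,0.1,0.01],"roll":-18,"jaw":0},{"xyz":[0.11,0.13,0.03],"roll":-24,"jaw":0},{"xyz":[0.117,0.138,0.05],"roll":-25.5,"jaw":0},{"xyz":[0.117,0.138,0.05],"roll":-25.5,"jaw":0},{"xyz":[0.117,0.138,0.05],"roll":-25.5,"jaw":0},{"xyz":[0.117,0.138,0.05],"roll":-25.5,"jaw":0}]' 25
python3 - <<'E'
from find import *
im,d,K,C,p=grab('wrist')
for mm,q in comps(im,d,K,C,(8,60,90),(20,255,255),(30,60),'brown',80): print('   ',rect(q,42,5))
E
python3 to.py 553.5 365.5 16.5 124
```

```text
time_s: 7.5
ee_pos: [556.0, 360.8, 120.1]
ee_rot: [179.9, 0.0, 123.7]
force: [1.0, 0.2, -0.0]
gripper_width: 91.5
brown px [330. 236.] 4059 mean [552. 365.  41.] min [526. 339.  39.] max [579. 391.  43.]
    ((552.9832763671875, 365.6578369140625), (49.5869255065918, 49.19822311401367), 34.08156967163086)
pos [556.1 361.  120. ] rot [179.9   0.  123.7] w 91.6 t 7.5 j6 -92.0
shift [0.0052 0.0002 0.1035] roll -0.3 dist 104
```

```bash
python3 -m pendant '[{"xyz":[0.005,0,0.03],"roll":0,"jaw":0},{"xyz":[0.005,0,0.06],"roll":0,"jaw":0},{"xyz":[0.005,0,0.09],"roll":0,"jaw":0},{"xyz":[0.005,0,0.1035],"roll":0,"jaw":0},{"xyz":[0.005,0,0.1035],"roll":0,"jaw":0},{"xyz":[0.005,0,0.1035],"roll":0,"jaw":0.6},{"xyz":[0.005,0,0.1035],"roll":0,"jaw":0.6},{"xyz":[0.005,0,0.1035],"roll":0,"jaw":0.6}]' 25
python3 -m pendant '[{"xyz":[0,0,0],"roll":0,"jaw":0.6},{"xyz":[0,0,0],"roll":0,"jaw":0.6},{"xyz":[0,0,-0.02],"roll":0,"jaw":0.6},{"xyz":[0,0,-0.05],"roll":0,"jaw":0.6},{"xyz":[0,0,-0.09],"roll":0,"jaw":0.6},{"xyz":[0,0,-0.13],"roll":0,"jaw":0.6},{"xyz":[0,0,-0.14],"roll":0,"jaw":0.6},{"xyz":[0,0,-0.14],"roll":0,"jaw":0.6}]' 25
python3 to.py 518 86.5 150 98.3
```

```text
time_s: 8.55
ee_pos: [553.7, 365.9, 15.9]
ee_rot: [179.9, -0.0, 123.8]
force: [0.2, 0.4, 0.9]
gripper_width: 64.2
time_s: 9.55
ee_pos: [553.1, 365.6, 154.8]
ee_rot: [180.0, -0.0, 123.8]
force: [-0.0, -0.8, -1.7]
gripper_width: 49.5
pos [553.1 365.6 154.8] rot [180.   -0.  123.8] w 49.5 t 9.6 j6 -91.0
shift [-0.2124 -0.1844  0.0048] roll 25.5 dist 281
```

```bash
python3 -m pendant '[{"xyz":[-0.015,-0.013,0],"roll":2,"jaw":0.6},{"xyz":[-0.045,-0.039,0],"roll":6,"jaw":0.6},{"xyz":[-0.085,-0.074,0],"roll":11,"jaw":0.6},{"xyz":[-0.125,-0.108,0],"roll":16,"jaw":0.6},{"xyz":[-0.165,-0.143,0],"roll":21,"jaw":0.6},{"xyz":[-0.197,-0.171,0],"roll":24,"jaw":0.6},{"xyz":[-0.2124,-0.1844,0.003],"roll":25.5,"jaw":0.6},{"xyz":[-0.2124,-0.1844,0.005],"roll":25.5,"jaw":0.6}]' 25
python3 -m pendant '[{"xyz":[0,0,0],"roll":0,"jaw":0.6},{"xyz":[0,0,0],"roll":0,"jaw":0.6},{"xyz":[0,0,0],"roll":0,"jaw":0.6},{"xyz":[0,0,0],"roll":0,"jaw":0.6},{"xyz":[0,0,0.02],"roll":0,"jaw":0.6},{"xyz":[0,0,0.04],"roll":0,"jaw":0.6},{"xyz":[0,0,0.06],"roll":0,"jaw":0.6},{"xyz":[0,0,0.06],"roll":0,"jaw":0.6}]' 25
python3 to.py 518 86.5 47 98.3
```

```text
time_s: 10.55
ee_pos: [517.2, 85.3, 149.0]
ee_rot: [-179.9, -0.0, 98.1]
force: [0.0, -0.3, -0.1]
gripper_width: 49.6
time_s: 11.55
ee_pos: [517.0, 86.6, 88.8]
ee_rot: [-179.8, -0.0, 98.3]
force: [-0.1, -0.1, 0.7]
gripper_width: 49.5
pos [517.   86.6  88.8] rot [-179.8   -0.    98.3] w 49.5 t 11.6 j6 -90.0
shift [-0.0002  0.0011  0.0418] roll 0.0 dist 42
```

```bash
python3 -m pendant '[{"xyz":[0,0.001,0.02],"roll":0,"jaw":0.6},{"xyz":[0,0.001,0.035],"roll":0,"jaw":0.6},{"xyz":[0,0.001,0.0415],"roll":0,"jaw":0.6},{"xyz":[0,0.001,0.0415],"roll":0,"jaw":0.6},{"xyz":[0,0.001,0.0415],"roll":0,"jaw":0.6},{"xyz":[0,0.001,0.0415],"roll":0,"jaw":0.28},{"xyz":[0,0.001,0.0415],"roll":0,"jaw":0.28},{"xyz":[0,0.001,0.0415],"roll":0,"jaw":0.28}]' 25
python3 -m pendant '[{"xyz":[0,0,-0.02],"roll":0,"jaw":0.28},{"xyz":[0,0,-0.05],"roll":0,"jaw":0.28},{"xyz":[0,0,-0.1],"roll":0,"jaw":0.2},{"xyz":[0,0,-0.13],"roll":0,"jaw":0},{"xyz":[-0.06,0,-0.13],"roll":0,"jaw":0},{"xyz":[-0.12,0,-0.13],"roll":0,"jaw":0},{"xyz":[-0.18,0,-0.13],"roll":0,"jaw":0},{"xyz":[-0.2,0,-0.13],"roll":0,"jaw":0}]' 25
python3 - <<'E'
from find import *
for n in ['scene','side']:
    im,d,K,C,p=grab(n,n+'4.png')
    for mm,q in comps(im,d,K,C,(8,60,90),(20,255,255),(30,80),'brown',80): print('   ',rect(q,72,5))
    for mm,q in comps(im,d,K,C,(0,0,150),(180,60,255),(15,80),'white',80,box=(350,560,-480,-270)): print('   ',rect(q,50))
E
python3 to.py 445 -378 120 3.5;python3 to.py 445 -378 120 -176.5
```

```text
time_s: 12.55
ee_pos: [519.3, 86.8, 48.7]
ee_rot: [180.0, -0.0, 98.3]
force: [0.3, -0.5, -0.7]
gripper_width: 65.9
time_s: 13.55
ee_pos: [548.1, -114.1, 178.4]
ee_rot: [180.0, 0.0, 98.1]
force: [-0.0, 0.5, 1.4]
gripper_width: 90.8
brown px [273. 245.] 962 mean [487.  78.  63.] min [432.  50.  33.] max [545. 130.  75.]
    ((488.9872741699219, 80.22645568847656), (116.17457580566406, 53.5390510559082), 9.1305570602417)
white px [389. 378.] 487 mean [ 444. -379.   49.] min [ 423. -403.   43.] max [ 468. -354.   54.]
    ((445.79827880859375, -378.051025390625), (48.03252029418945, 52.34526824951172), 2.69050931930542)
brown px [336. 257.] 468 mean [518. 100.  60.] min [494.  63.  33.] max [546. 115.  74.]
brown px [359. 258.] 369 mean [459.  89.  62.] min [429.  53.  34.] max [481. 107.  74.]
    ((519.881103515625, 87.45182037353516), (49.673187255859375, 56.012672424316406), 9.325194358825684)
    ((456.83331298828125, 78.84994506835938), (50.22767639160156, 55.108253479003906), 12.344727516174316)
white px [394. 200.] 187 mean [ 444. -362.   41.] min [ 423. -398.   19.] max [ 464. -347.   52.]
    ((444.7590026855469, -374.8508605957031), (44.541099548339844, 58.155067443847656), 2.1451029777526855)
pos [ 548.1 -112.6  178.3] rot [-180.    -0.    98.1] w 91.1 t 13.7 j6 -111.0
shift [-0.2481 -0.1395  0.0582] roll 94.6 dist 291
pos [ 548.1 -112.6  178.3] rot [-180.    -0.    98.1] w 91.1 t 13.7 j6 -111.0
shift [-0.2481 -0.1395  0.0582] roll -85.4 dist 291
```

```bash
python3 -m pendant '[{"xyz":[-0.03,-0.017,0],"roll":9,"jaw":0},{"xyz":[-0.07,-0.04,0],"roll":19,"jaw":0},{"xyz":[-0.11,-0.065,0],"roll":29,"jaw":0},{"xyz":[-0.15,-0.088,0],"roll":39,"jaw":0},{"xyz":[-0.19,-0.11,0],"roll":49,"jaw":0},{"xyz":[-0.22,-0.125,0],"roll":59,"jaw":0},{"xyz":[-0.24,-0.135,0],"roll":69,"jaw":0},{"xyz":[-0.248,-0.1395,0.01],"roll":79,"jaw":0}]' 25
python3 -m pendant '[{"xyz":[0,0,0.01],"roll":10,"jaw":0},{"xyz":[0,0,0.03],"roll":15.6,"jaw":0},{"xyz":[0,0,0.05],"roll":15.6,"jaw":0},{"xyz":[0,0,0.05],"roll":15.6,"jaw":0},{"xyz":[0,0,0.05],"roll":15.6,"jaw":0},{"xyz":[0,0,0.05],"roll":15.6,"jaw":0},{"xyz":[0,0,0.05],"roll":15.6,"jaw":0},{"xyz":[0,0,0.05],"roll":15.6,"jaw":0}]' 25
python3 - <<'E'
from find import *
im,d,K,C,p=grab('wrist','w5.png')
for mm,q in comps(im,d,K,C,(0,0,150),(180,60,255),(15,80),'white',300,box=(350,560,-480,-270)): print('   ',rect(q,50))
E
python3 to.py 445 -378 18 3.3
```

```text
time_s: 14.65
ee_pos: [446.6, -376.3, 169.0]
ee_rot: [180.0, -0.1, 19.0]
force: [0.1, -0.1, -0.1]
gripper_width: 91.4
time_s: 15.65
ee_pos: [445.8, -376.8, 118.9]
ee_rot: [180.0, -0.0, 3.7]
force: [-0.5, 0.8, 0.3]
gripper_width: 90.8
white px [322. 237.] 4459 mean [ 444. -374.   48.] min [ 423. -401.   30.] max [ 466. -351.   51.]
    ((444.32012939453125, -376.7983703613281), (46.06772994995117, 51.971073150634766), 3.3929288387298584)
pos [ 445.8 -376.8  118.8] rot [180.   -0.    3.7] w 91.3 t 15.7 j6 -45.0
shift [-0.0009  0.0011  0.1008] roll 0.4 dist 101
```

```bash
python3 -m pendant '[{"xyz":[-0.001,0,0.03],"roll":0.4,"jaw":0},{"xyz":[-0.001,0,0.06],"roll":0.4,"jaw":0},{"xyz":[-0.001,0,0.09],"roll":0.4,"jaw":0},{"xyz":[-0.001,0,0.101],"roll":0.4,"jaw":0},{"xyz":[-0.001,0,0.101],"roll":0.4,"jaw":0},{"xyz":[-0.001,0,0.101],"roll":0.4,"jaw":0.65},{"xyz":[-0.001,0,0.101],"roll":0.4,"jaw":0.65},{"xyz":[-0.001,0,0.101],"roll":0.4,"jaw":0.65}]' 25
python3 -m pendant '[{"xyz":[0,0,0],"roll":0,"jaw":0.65},{"xyz":[0,0,0],"roll":0,"jaw":0.65},{"xyz":[0,0,0],"roll":0,"jaw":0.65},{"xyz":[0,0,-0.03],"roll":0,"jaw":0.65},{"xyz":[0,0,-0.07],"roll":0,"jaw":0.65},{"xyz":[0,0,-0.12],"roll":0,"jaw":0.65},{"xyz":[0,0,-0.16],"roll":0,"jaw":0.65},{"xyz":[0,0,-0.17],"roll":0,"jaw":0.65}]' 25
python3 to.py 579.5 95 180 98.3
```

```text
time_s: 16.7
ee_pos: [445.1, -377.1, 18.2]
ee_rot: [179.9, -0.1, 3.3]
force: [0.5, 0.7, 0.3]
gripper_width: 64.0
time_s: 17.7
ee_pos: [445.8, -377.7, 190.2]
ee_rot: [179.8, -0.2, 3.3]
force: [-0.2, 0.0, -0.5]
gripper_width: 45.7
pos [ 445.8 -377.7  190.2] rot [179.8  -0.2   3.3] w 45.7 t 17.7 j6 -45.0
shift [ 0.1606 -0.4643  0.0091] roll -95.0 dist 491
```

```bash
python3 -m pendant '[{"xyz":[0.003,-0.02,0],"roll":-4,"jaw":0.65},{"xyz":[0.008,-0.06,0],"roll":-11,"jaw":0.65},{"xyz":[0.015,-0.115,0],"roll":-20,"jaw":0.65},{"xyz":[0.022,-0.17,0],"roll":-29,"jaw":0.65},{"xyz":[0.029,-0.225,0],"roll":-38,"jaw":0.65},{"xyz":[0.035,-0.28,0],"roll":-47,"jaw":0.65},{"xyz":[0.041,-0.33,0],"roll":-55,"jaw":0.65},{"xyz":[0.045,-0.356,0],"roll":-60,"jaw":0.65}]' 25
python3 to.py 579.5 95.5 165 98.3
```

```text
time_s: 18.7
ee_pos: [468.0, -16.5, 186.0]
ee_rot: [-179.8, 0.0, 63.6]
force: [-0.7, 0.2, -0.8]
gripper_width: 45.7
pos [468.  -16.5 186. ] rot [-179.8    0.    63.6] w 45.7 t 18.7 j6 -67.0
shift [0.1499 0.0502 0.0207] roll -34.7 dist 159
```

```bash
python3 -m pendant '[{"xyz":[0.02,0.006,0],"roll":-5,"jaw":0.65},{"xyz":[0.05,0.017,0],"roll":-12,"jaw":0.65},{"xyz":[0.09,0.03,0],"roll":-20,"jaw":0.65},{"xyz":[0.125,0.042,0],"roll":-28,"jaw":0.65},{"xyz":[0.145,0.049,0.01],"roll":-34,"jaw":0.65},{"xyz":[0.15,0.05,0.02],"roll":-34.7,"jaw":0.65},{"xyz":[0.15,0.05,0.02],"roll":-34.7,"jaw":0.65},{"xyz":[0.15,0.05,0.02],"roll":-34.7,"jaw":0.65}]' 25
python3 - <<'E'
from h import *
grab('wrist','w6.png')
E
python3 to.py 579.5 95.5 49 98.3
```

```text
time_s: 19.7
ee_pos: [580.6, 92.0, 167.5]
ee_rot: [-180.0, 0.0, 97.9]
force: [0.2, -0.1, -2.0]
gripper_width: 45.8
pos [580.9  92.1 167.9] rot [180.    0.   97.9] w 45.9 t 19.8 j6 -90.0
shift [ 0.0036 -0.0009  0.1189] roll -0.4 dist 119
```

View pics/w6.png

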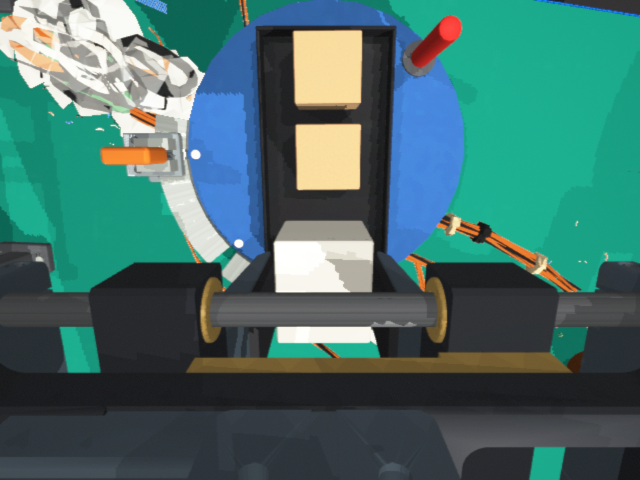

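The wrist view shows both brown cartons flat in the tray at (328,68) and (328,156), with the white one at (323,280) above the free slot. The knob is at (130,156). I'll lower the white carton.

```bash
python3 -m pendant '[{"xyz":[0.0035,-0.001,0.03],"roll":-0.4,"jaw":0.65},{"xyz":[0.0035,-0.001,0.06],"roll":-0.4,"jaw":0.65},{"xyz":[0.0035,-0.001,0.085],"roll":-0.4,"jaw":0.65},{"xyz":[0.0035,-0.001,0.105],"roll":-0.4,"jaw":0.65},{"xyz":[0.0035,-0.001,0.1185],"roll":-0.4,"jaw":0.65},{"xyz":[0.0035,-0.001,0.1185],"roll":-0.4,"jaw":0.65},{"xyz":[0.0035,-0.001,0.1185],"roll":-0.4,"jaw":0.65},{"xyz":[0.0035,-0.001,0.1185],"roll":-0.4,"jaw":0.28}]' 25
python3 -m pendant '[{"xyz":[0,0,0],"roll":0,"jaw":0.28},{"xyz":[0,0,0],"roll":0,"jaw":0.28},{"xyz":[0,0,-0.02],"roll":0,"jaw":0.28},{"xyz":[0,0,-0.05],"roll":0,"jaw":0.28},{"xyz":[0,0,-0.1],"roll":0,"jaw":0.2},{"xyz":[0,0,-0.13],"roll":0,"jaw":0.2},{"xyz":[-0.05,0,-0.13],"roll":0,"jaw":0.2},{"xyz":[-0.1,0,-0.13],"roll":0,"jaw":0.2}]' 25
python3 - <<'E'
from find import *
for n in ['scene','side','wrist']:
    im,d,K,C,p=grab(n,n+'7.png')
    for mm,q in comps(im,d,K,C,(8,60,90),(20,255,255),(30,80),'brown',80): print('   ',rect(q,72,5))
    for mm,q in comps(im,d,K,C,(0,0,150),(180,60,255),(33,90),'white',80,box=(350,660,0,170)): print('   ',rect(q,80))
    for mm,q in comps(im,d,K,C,(3,180,150),(16,255,255),(70,125),'orange',20,box=(350,660,-100,0)): print('   ',rect(q,108,5))
E
python3 to.py 537 -51 130 8.3
```

```text
time_s: 20.75
ee_pos: [580.4, 96.1, 49.9]
ee_rot: [179.9, -0.0, 98.4]
force: [0.6, 0.1, -0.0]
gripper_width: 53.2
time_s: 21.75
ee_pos: [594.8, -3.4, 179.8]
ee_rot: [179.9, 0.0, 98.5]
force: [1.0, -0.1, -0.3]
gripper_width: 73.1
brown px [274. 245.] 972 mean [487.  78.  63.] min [433.  50.  33.] max [546. 131.  76.]
    ((488.90234375, 79.921630859375), (116.08939361572266, 52.540931701660156), 8.39273452758789)
white px [295. 220.] 314 mean [579.  96.  76.] min [555.  71.  39.] max [607. 145.  84.]
    ((581.617919921875, 94.21744537353516), (55.28246307373047, 47.31915283203125), 8.378944396972656)
orange px [321. 255.] 41 mean [536. -53. 105.] min [531. -67.  99.] max [541. -39. 111.]
    ((535.9456787109375, -52.561431884765625), (8.425965309143066, 28.908720016479492), 6.304773330688477)
brown px [335. 257.] 472 mean [519. 100.  60.] min [494.  63.  32.] max [551. 116.  74.]
brown px [359. 258.] 372 mean [459.  88.  62.] min [430.  54.  33.] max [482. 107.  74.]
    ((519.9400634765625, 87.3542709350586), (50.21802520751953, 56.80113220214844), 8.773056030273438)
    ((455.12692
[... 671 characters left out ...]
375, 77.98745727539062), (49.928672790527344, 50.83124542236328), 8.019622802734375)
    ((520.0431518554688, 87.30902099609375), (49.28327560424805, 50.501251220703125), 8.11052131652832)
white px [449. 229.] 3662 mean [578.  96.  78.] min [554.  74.  58.] max [604. 118.  81.]
    ((580.3067626953125, 96.40351867675781), (51.910213470458984, 46.39177322387695), 8.324376106262207)
orange px [272. 154.] 536 mean [537. -52. 106.] min [531. -66. 104.] max [543. -35. 108.]
    ((536.922607421875, -50.71833038330078), (10.47793197631836, 32.802886962890625), 8.064473152160645)
pos [594.5  -4.7 179. ] rot [180.   -0.   98.2] w 73.0 t 21.9 j6 -100.0
shift [-0.0377 -0.0635  0.049 ] roll 89.9 dist 89
```

All three cartons are in the tray at the right heights. Next is the knob at (537,-50.7), wing angle 8°.

```bash
python3 -m pendant '[{"xyz":[-0.01,-0.016,0],"roll":10,"jaw":0.4},{"xyz":[-0.02,-0.032,0],"roll":20,"jaw":0.5},{"xyz":[-0.03,-0.05,0],"roll":30,"jaw":0.5},{"xyz":[-0.0377,-0.0635,0],"roll":40,"jaw":0.5},{"xyz":[-0.0377,-0.0635,0.01],"roll":50,"jaw":0.5},{"xyz":[-0.0377,-0.0635,0.02],"roll":60,"jaw":0.5},{"xyz":[-0.0377,-0.0635,0.03],"roll":70,"jaw":0.5},{"xyz":[-0.0377,-0.0635,0.04],"roll":80,"jaw":0.5}]' 30
python3 -m pendant '[{"xyz":[0,0,0.01],"roll":9.9,"jaw":0.5},{"xyz":[0,0,0.01],"roll":9.9,"jaw":0.5},{"xyz":[0,0,0.01],"roll":9.9,"jaw":0.5},{"xyz":[0,0,0.01],"roll":9.9,"jaw":0.5},{"xyz":[0,0,0.01],"roll":9.9,"jaw":0.5},{"xyz":[0,0,0.01],"roll":9.9,"jaw":0.5},{"xyz":[0,0,0.01],"roll":9.9,"jaw":0.5},{"xyz":[0,0,0.01],"roll":9.9,"jaw":0.5}]' 30
python3 - <<'E'
from find import *
im,d,K,C,p=grab('wrist','w8.png')
for mm,q in comps(im,d,K,C,(3,180,100),(16,255,255),(70,125),'orange',100,box=(350,660,-100,0)): print('   ',rect(q,108,5))
E
python3 to.py 537 -50.7 73 8.2
```

```text
time_s: 22.9
ee_pos: [537.0, -48.0, 138.7]
ee_rot: [-180.0, -0.0, 18.1]
force: [0.1, 0.6, 0.5]
gripper_width: 46.0
time_s: 23.9
ee_pos: [537.1, -49.5, 129.0]
ee_rot: [-180.0, -0.0, 8.5]
force: [-0.7, 0.9, -0.2]
gripper_width: 45.5
orange px [323. 259.] 518 mean [537. -50. 103.] min [531. -66.  83.] max [543. -34. 108.]
    ((537.0552368164062, -50.404273986816406), (10.748544692993164, 32.87031936645508), 8.140168190002441)
pos [537.1 -49.5 129. ] rot [-180.    -0.     8.5] w 45.3 t 23.9 j6 -15.0
shift [-0.0003  0.0012  0.056 ] roll 0.3 dist 56
```

```bash
python3 -m pendant '[{"xyz":[0,0.001,0.02],"roll":0.3,"jaw":0.5},{"xyz":[0,0.001,0.04],"roll":0.3,"jaw":0.5},{"xyz":[0,0.001,0.056],"roll":0.3,"jaw":0.5},{"xyz":[0,0.001,0.056],"roll":0.3,"jaw":0.5},{"xyz":[0,0.001,0.056],"roll":0.3,"jaw":1},{"xyz":[0,0.001,0.056],"roll":0.3,"jaw":1},{"xyz":[0,0.001,0.056],"roll":0.3,"jaw":1},{"xyz":[0,0.001,0.056],"roll":0.3,"jaw":1}]' 40
python3 -m pendant '[{"xyz":[0,0,0],"roll":0,"jaw":1},{"xyz":[0,0,0],"roll":0,"jaw":1},{"xyz":[0,0,-0.004],"roll":0,"jaw":1},{"xyz":[0,0,-0.008],"roll":0,"jaw":1},{"xyz":[0,0,-0.012],"roll":0,"jaw":1},{"xyz":[0,0,-0.0145],"roll":0,"jaw":1},{"xyz":[0,0,-0.0145],"roll":0,"jaw":1},{"xyz":[0,0,-0.0145],"roll":0,"jaw":1}]' 40
```

```text
time_s: 24.95
ee_pos: [537.6, -50.4, 73.4]
ee_rot: [180.0, -0.1, 8.2]
force: [-1.0, -0.6, 0.7]
gripper_width: 11.6
time_s: 25.95
ee_pos: [537.2, -50.4, 87.3]
ee_rot: [-180.0, 0.0, 8.2]
force: [2.4, 0.7, -9.5]
gripper_width: 11.7
```

```bash
python3 -m pendant '[{"xyz":[0,0,0],"roll":-6,"jaw":1},{"xyz":[0,0,0],"roll":-15,"jaw":1},{"xyz":[0,0,0],"roll":-24,"jaw":1},{"xyz":[0,0,0],"roll":-33,"jaw":1},{"xyz":[0,0,0],"roll":-42,"jaw":1},{"xyz":[0,0,0],"roll":-51,"jaw":1},{"xyz":[0,0,0],"roll":-59,"jaw":1},{"xyz":[0,0,0],"roll":-59,"jaw":1}]' 40
python3 -m pendant '[{"xyz":[0,0,0],"roll":0,"jaw":1},{"xyz":[0,0,0.002],"roll":0,"jaw":1},{"xyz":[0,0,0.0035],"roll":0,"jaw":1},{"xyz":[0,0,0.0035],"roll":0,"jaw":1},{"xyz":[0,0,0.0035],"roll":0,"jaw":1},{"xyz":[0,0,0.0035],"roll":0,"jaw":1},{"xyz":[0,0,0.0035],"roll":0,"jaw":1},{"xyz":[0,0,0.0035],"roll":0,"jaw":1}]' 40
```

```text
time_s: 26.95
ee_pos: [536.7, -50.8, 87.2]
ee_rot: [-179.9, 0.1, 67.1]
force: [1.4, -2.0, -9.5]
gripper_width: 11.7
time_s: 27.95
ee_pos: [537.0, -50.6, 84.2]
ee_rot: [-180.0, 0.0, 67.2]
force: [-2.4, -4.3, -1.7]
gripper_width: 11.5
```

```bash
python3 -m pendant '[{"xyz":[0,0,0],"roll":0,"jaw":0.5},{"xyz":[0,0,0],"roll":0,"jaw":0.5},{"xyz":[0,0,0],"roll":0,"jaw":0.5},{"xyz":[0,0,-0.02],"roll":0,"jaw":0.5},{"xyz":[0,0,-0.05],"roll":0,"jaw":0.5},{"xyz":[0,0,-0.07],"roll":0,"jaw":0.5},{"xyz":[0,0,-0.08],"roll":0,"jaw":0.5},{"xyz":[0,0,-0.08],"roll":0,"jaw":0.5}]' 40
python3 - <<'E'
from find import *
for n in ['scene','side','wrist']:
    im,d,K,C,p=grab(n,n+'9.png')
    for mm,q in comps(im,d,K,C,(3,180,100),(16,255,255),(70,135),'orange',25,box=(350,660,-100,0)): print('   ',rect(q,118,5))
    for mm,q in comps(im,d,K,C,(0,150,90),(4,255,255),(50,120),'red',20): print('   ',rect(q,105,5))
E
python3 to.py 428 152 160 8.3
```

```text
time_s: 28.95
ee_pos: [537.6, -50.3, 164.4]
ee_rot: [179.9, -0.0, 67.2]
force: [0.1, -0.2, -1.5]
gripper_width: 45.9
orange px [321. 254.] 86 mean [535. -55. 110.] min [523. -62.  94.] max [547. -48. 121.]
    ((535.9739379882812, -53.510738372802734), (11.567794799804688, 28.31655502319336), 73.88481903076172)
red px [238. 236.] 49 mean [427. 149.  87.] min [423. 142.  56.] max [435. 156. 105.]
red px [366. 319.] 40 mean [ 488. -259.  105.] min [ 480. -267.  102.] max [ 495. -251.  108.]
    ((429.5877685546875, 151.0508270263672), (13.312827110290527, 10.8200044631958), 72.03244018554688)
    ((487.3369445800781, -259.623291015625), (17.353824615478516, 13.940690040588379), 42.63726043701172)
orange px [344. 217.] 109 mean [537. -46. 106.] min [523. -54.  91.] max [552. -40. 119.]
    ((535.8335571289062, -47.93809509277344), (10.201562881469727, 31.28519058227539), 61.815650939941406)
red px [365. 268.] 110 mean [429. 158.  78.] min [423. 153.  54.] max [436. 162. 106.]
    ((429.263427734375, 155.81356811523438), (7.110982418060303, 14.268654823303223), 15.886828422546387)
orange px [321. 245.] 659 mean [534. -50. 116.] min [521. -59.  99.] max [550. -42. 119.]
    ((536.3748779296875, -51.24138259887695), (10.873678207397461, 32.61210250854492), 65.69786071777344)
red px [517.   3.] 107 mean [434. 148.  57.] min [430. 145.  51.] max [436. 151.  64.]
red px [ 54. 285.] 88 mean [ 488. -248.  100.] min [ 482. -250.   97.] max [ 492. -247.  104.]
    ((0.0, 0.0), (0.0, 0.0), 0.0)
    ((488.1329040527344, -248.00059509277344), (2.6715285778045654, 9.86316967010498), 76.22703552246094)
pos [536.6 -50.3 163. ] rot [-179.9    0.    67.2] w 45.7 t 29.1 j6 -74.0
shift [ 0.1444 -0.1785  0.0033] roll 58.9 dist 230
```

The knob stays out: its top is at 118.6 mm (+10.5) and it is twisted about 1 rad. Next is the handle. Geometry puts it at (428,152.8) and the axis at (517.6,85.9).

```bash
python3 -m pendant '[{"xyz":[0.02,-0.025,0],"roll":8,"jaw":0.5},{"xyz":[0.05,-0.06,0],"roll":17,"jaw":0.4},{"xyz":[0.08,-0.1,0],"roll":26,"jaw":0.4},{"xyz":[0.11,-0.14,0],"roll":36,"jaw":0.4},{"xyz":[0.135,-0.17,0],"roll":46,"jaw":0.4},{"xyz":[0.144,-0.179,0.01],"roll":55,"jaw":0.4},{"xyz":[0.144,-0.179,0.02],"roll":59,"jaw":0.4},{"xyz":[0.144,-0.179,0.02],"roll":59,"jaw":0.4}]' 20
python3 - <<'E'
from find import *
im,d,K,C,p=grab('wrist','w10.png')
for mm,q in comps(im,d,K,C,(0,150,90),(4,255,255),(50,120),'red',20): print('   ',rect(q,105,4))
E
python3 to.py 428.3 152.5 71 8.3
```

```text
time_s: 30.1
ee_pos: [427.0, 151.6, 142.8]
ee_rot: [180.0, 0.2, 8.3]
force: [-0.5, 0.3, -0.8]
gripper_width: 54.7
red px [327. 243.] 679 mean [428. 156.  93.] min [422. 147.  55.] max [435. 161. 105.]
    ((428.7534484863281, 153.1009063720703), (13.355927467346191, 16.000967025756836), 8.068799018859863)
pos [427.6 151.6 143.4] rot [1.8e+02 1.0e-01 8.3e+00] w 54.6 t 30.1 j6 10.0
shift [ 0.001  -0.0008  0.0724] roll -0.0 dist 72
```

```bash
python3 -m pendant '[{"xyz":[0.001,-0.001,0.02],"roll":0,"jaw":0.4},{"xyz":[0.001,-0.001,0.045],"roll":0,"jaw":0.4},{"xyz":[0.001,-0.001,0.065],"roll":0,"jaw":0.4},{"xyz":[0.001,-0.001,0.0725],"roll":0,"jaw":0.4},{"xyz":[0.001,-0.001,0.0725],"roll":0,"jaw":1},{"xyz":[0.001,-0.001,0.0725],"roll":0,"jaw":1},{"xyz":[0.001,-0.001,0.0725],"roll":0,"jaw":1},{"xyz":[0.001,-0.001,0.0725],"roll":0,"jaw":1}]' 15
python3 -m pendant '[{"xyz":[0.0072,-0.0066,0],"roll":0,"jaw":1},{"xyz":[0.0165,-0.0136,0],"roll":0,"jaw":1},{"xyz":[0.0266,-0.0196,0],"roll":0,"jaw":1},{"xyz":[0.0372,-0.0246,0],"roll":0,"jaw":1},{"xyz":[0.0482,-0.0284,0],"roll":0,"jaw":1},{"xyz":[0.0596,-0.031,0],"roll":0,"jaw":1},{"xyz":[0.0712,-0.0324,0],"roll":0,"jaw":1},{"xyz":[0.079,-0.0327,0],"roll":0,"jaw":1}]' 15
python3 to.py 428.3 152.5 71 8.3
```

```text
time_s: 31.15
ee_pos: [429.2, 152.9, 72.0]
ee_rot: [-180.0, -0.1, 8.2]
force: [-0.3, -0.2, 0.3]
gripper_width: 17.8
time_s: 32.15
ee_pos: [503.2, 197.1, 71.3]
ee_rot: [-180.0, -0.0, 8.2]
force: [-3.4, 2.4, 1.6]
gripper_width: 15.4
pos [503.2 197.1  71.3] rot [-180.    -0.     8.2] w 15.4 t 32.1 j6 12.0
shift [-0.0805  0.0335  0.0003] roll -0.1 dist 87
```

```bash
python3 -m pendant '[{"xyz":[0.0117,0.0006,0],"roll":0,"jaw":1},{"xyz":[0.0232,0.0024,0],"roll":0,"jaw":1},{"xyz":[0.0345,0.0055,0],"roll":0,"jaw":1},{"xyz":[0.0454,0.0097,0],"roll":0,"jaw":1},{"xyz":[0.0559,0.015,0],"roll":0,"jaw":1},{"xyz":[0.0657,0.0213,0],"roll":0,"jaw":1},{"xyz":[0.0733,0.0274,0],"roll":0,"jaw":1},{"xyz":[0.079,0.0327,0],"roll":0,"jaw":1}]' 15
python3 -m pendant '[{"xyz":[0,0,0],"roll":0,"jaw":1},{"xyz":[0,0,0],"roll":0,"jaw":1},{"xyz":[0,0,0],"roll":0,"jaw":1},{"xyz":[0,0,0],"roll":0,"jaw":1},{"xyz":[0,0,0],"roll":0,"jaw":1},{"xyz":[0,0,0],"roll":0,"jaw":1},{"xyz":[0,0,0],"roll":0,"jaw":1},{"xyz":[0,0,0],"roll":0,"jaw":1}]' 15
python3 - <<'E'
from find import *
for n in ['scene','side','wrist']:
    im,d,K,C,p=grab(n,n+'11.png')
    for mm,q in comps(im,d,K,C,(8,60,90),(20,255,255),(30,80),'brown',80): print('   ',rect(q,72,5))
    for mm,q in comps(im,d,K,C,(0,0,150),(180,60,255),(33,90),'white',80,box=(350,660,-30,170)): print('   ',rect(q,80))
    comps(im,d,K,C,(45,100,60),(75,255,255),(20,45),'green',4,box=(500,570,-80,-10))
E
```

```text
time_s: 33.15
ee_pos: [585.6, 174.8, 71.2]
ee_rot: [180.0, 0.0, 8.2]
force: [-3.3, 1.1, -2.6]
gripper_width: 15.3
time_s: 34.15
ee_pos: [585.0, 175.3, 71.3]
ee_rot: [180.0, 0.0, 8.2]
force: [-0.9, -1.0, -7.1]
gripper_width: 15.3
brown px [272. 233.] 883 mean [511. 111.  64.] min [486.  56.  34.] max [545. 166.  76.]
    ((516.9527587890625, 113.970458984375), (53.923892974853516, 119.63536071777344), 7.452476501464844)
white px [299. 245.] 336 mean [530.  23.  77.] min [508.  -5.  60.] max [555.  59.  84.]
    ((531.652099609375, 20.63623809814453), (49.30831527709961, 52.17168045043945), 9.899319648742676)
green px [312. 266.] 6 mean [536. -20.  25.] min [530. -23.  20.] max [542. -17.  29.]
brown px [335. 260.] 636 mean [513. 127.  69.] min [484.  59.  47.] max [543. 175.  74.]
    ((515.5181274414062, 111.15286254882812), (50.049747467041016, 129.57037353515625), 8.994938850402832)
white px [340. 236.] 136 mean [529.  22.  81.] min [508.  -0.  79.] max [550.  44.  82.]
    ((529.1222534179688, 22.335845947265625), (44.38005447387695, 54.231082916259766), 5.0348801612854)
brown px [191. 257.] 1947 mean [508. 169.  60.] min [483. 152.  32.] max [532. 176.  72.]
brown px [158. 332.] 230 mean [494. 124.  71.] min [489. 120.  70.] max [500. 128.  73.]
    ((507.7087707519531, 162.697998046875), (50.602806091308594, 20.748849868774414), 9.224874496459961)
    ((494.4041442871094, 124.3355484008789), (12.239836692810059, 8.339263916015625), 8.591937065124512)
```

View pics/wrist11.png

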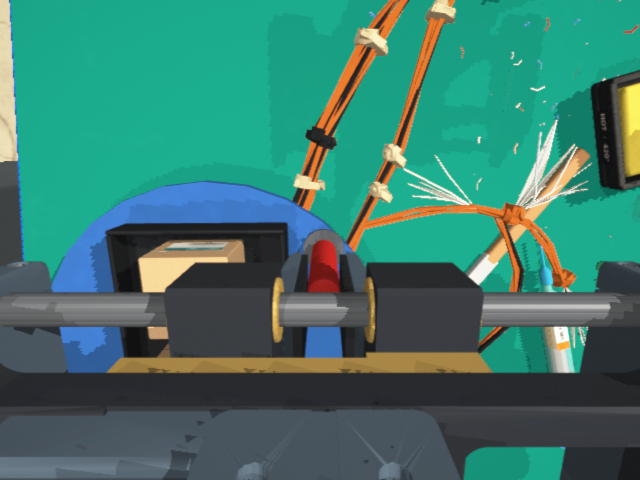

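The wrist view shows the handle at (322,270) still held and the tray turned with its cartons in place. By arm pose the turn is about 90°. I'll release and measure.

```bash
python3 -m pendant '[{"xyz":[0,0,0],"roll":0,"jaw":0.5},{"xyz":[0,0,0],"roll":0,"jaw":0.5},{"xyz":[0,0,0],"roll":0,"jaw":0.5},{"xyz":[0,0,-0.02],"roll":0,"jaw":0.5},{"xyz":[0,0,-0.05],"roll":0,"jaw":0.5},{"xyz":[0,0,-0.08],"roll":0,"jaw":0.5},{"xyz":[0,0,-0.1],"roll":0,"jaw":0.5},{"xyz":[0,0,-0.1],"roll":0,"jaw":0.5}]' 30
python3 - <<'E'
from find import *
im,d,K,C,p=grab('wrist','w12.png')
for mm,q in comps(im,d,K,C,(0,150,90),(6,255,255),(50,120),'red',20): print('   ',rect(q,105,4))
for mm,q in comps(im,d,K,C,(0,0,0),(180,255,70),(44,52),'wall',50,box=(420,650,-30,200)): print('   ',rect(q,48,4))
E
python3 to.py 537 -50.7 140 67
```

```text
time_s: 35.3
ee_pos: [586.6, 175.8, 173.7]
ee_rot: [-180.0, -0.3, 8.2]
force: [0.5, -0.6, -0.1]
gripper_width: 45.6
red px [321. 233.] 496 mean [584. 179.  92.] min [578. 171.  54.] max [591. 183. 105.]
    ((584.3834228515625, 176.66986083984375), (13.984643936157227, 13.650490760803223), 76.43488311767578)
wall px [238. 226.] 962 mean [512. 164.  47.] min [453. 118.  44.] max [568. 188.  49.]
wall px [296. 341.] 100 mean [577.  59.  47.] min [574.  44.  45.] max [579.  72.  48.]
    ((510.1391906738281, 141.92724609375), (109.816650390625, 82.49995422363281), 8.377440452575684)
    ((576.4862060546875, 57.91511917114258), (3.0471255779266357, 31.596996307373047), 7.277331829071045)
pos [585.6 175.5 172.1] rot [-1.8e+02 -1.0e-01  8.2e+00] w 45.9 t 35.4 j6 7.0
shift [-0.0805  0.217   0.0319] roll -58.8 dist 234
```

```bash
python3 -m pendant '[{"xyz":[-0.01,0.025,0],"roll":-7,"jaw":0.5},{"xyz":[-0.025,0.065,0],"roll":-16,"jaw":0.5},{"xyz":[-0.042,0.11,0],"roll":-25,"jaw":0.5},{"xyz":[-0.058,0.155,0],"roll":-34,"jaw":0.5},{"xyz":[-0.073,0.195,0],"roll":-43,"jaw":0.5},{"xyz":[-0.08,0.217,0.01],"roll":-52,"jaw":0.5},{"xyz":[-0.0805,0.217,0.03],"roll":-58.8,"jaw":0.5},{"xyz":[-0.0805,0.217,0.03],"roll":-58.8,"jaw":0.5}]' 30
python3 - <<'E'
from find import *
im,d,K,C,p=grab('wrist','w13.png')
for mm,q in comps(im,d,K,C,(3,180,100),(16,255,255),(70,135),'orange',100,box=(350,660,-100,0)): print('   ',rect(q,118,5))
for mm,q in comps(im,d,K,C,(0,0,0),(180,255,70),(44,52),'wall',50,box=(420,650,-30,200)): print('   ',rect(q,48,4))
comps(im,d,K,C,(45,100,60),(75,255,255),(18,50),'green',10,box=(490,590,-80,10))
E
python3 to.py 537 -50.7 84 67
```

```text
time_s: 36.35
ee_pos: [534.6, -51.0, 139.2]
ee_rot: [-179.7, 0.1, 66.9]
force: [0.3, 0.1, 0.3]
gripper_width: 46.0
orange px [325. 259.] 1000 mean [534. -50. 116.] min [521. -59.  98.] max [550. -42. 119.]
    ((536.7659301757812, -50.84175109863281), (11.102532386779785, 33.485328674316406), 66.63431549072266)
wall px [479. 137.] 3056 mean [513.  85.  47.] min [453. -15.  45.] max [582. 186.  49.]
    ((518.2801513671875, 85.4908447265625), (110.05882263183594, 195.77830505371094), 8.570779800415039)
green px [352. 217.] 311 mean [535. -24.  25.] min [527. -31.  23.] max [542. -17.  26.]
pos [535.6 -50.8 140.3] rot [-179.8    0.    66.9] w 45.5 t 36.4 j6 -74.0
shift [0.0007 0.0014 0.0563] roll -0.1 dist 56
```

View pics/w13.png

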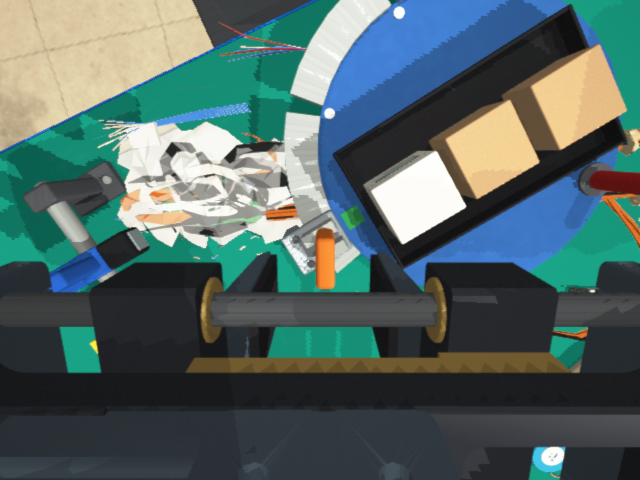

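The wrist view shows the green mark at (352,217) right beside the plunger, the tray rectangle at 8.6° (about 89.6° of turn), and the three cartons inside. I'll regrip the knob, lift slightly and twist back.

```bash
python3 -m pendant '[{"xyz":[0.001,0.001,0.02],"roll":0,"jaw":0.5},{"xyz":[0.001,0.001,0.04],"roll":0,"jaw":0.5},{"xyz":[0.001,0.001,0.056],"roll":0,"jaw":0.5},{"xyz":[0.001,0.001,0.056],"roll":0,"jaw":0.5},{"xyz":[0.001,0.001,0.056],"roll":0,"jaw":1},{"xyz":[0.001,0.001,0.056],"roll":0,"jaw":1},{"xyz":[0.001,0.001,0.056],"roll":0,"jaw":1},{"xyz":[0.001,0.001,0.056],"roll":0,"jaw":1}]' 40
python3 -m pendant '[{"xyz":[0,0,-0.002],"roll":0,"jaw":1},{"xyz":[0,0,-0.0035],"roll":0,"jaw":1},{"xyz":[0,0,-0.0035],"roll":8,"jaw":1},{"xyz":[0,0,-0.0035],"roll":17,"jaw":1},{"xyz":[0,0,-0.0035],"roll":26,"jaw":1},{"xyz":[0,0,-0.0035],"roll":35,"jaw":1},{"xyz":[0,0,-0.0035],"roll":44,"jaw":1},{"xyz":[0,0,-0.0035],"roll":52,"jaw":1}]' 40
python3 -m pendant '[{"xyz":[0,0,0],"roll":6.5,"jaw":1},{"xyz":[0,0,0],"roll":6.5,"jaw":1},{"xyz":[0,0,0.004],"roll":6.5,"jaw":1},{"xyz":[0,0,0.008],"roll":6.5,"jaw":1},{"xyz":[0,0,0.012],"roll":6.5,"jaw":1},{"xyz":[0,0,0.014],"roll":6.5,"jaw":1},{"xyz":[0,0,0.014],"roll":6.5,"jaw":1},{"xyz":[0,0,0.014],"roll":6.5,"jaw":1}]' 40
```

```text
time_s: 37.4
ee_pos: [537.9, -51.1, 85.9]
ee_rot: [180.0, 0.1, 67.0]
force: [-0.5, -2.1, 2.0]
gripper_width: 11.6
time_s: 38.4
ee_pos: [537.6, -50.9, 88.2]
ee_rot: [180.0, 0.1, 14.7]
force: [2.2, -4.3, -9.3]
gripper_width: 11.8
time_s: 39.4
ee_pos: [537.9, -50.8, 75.3]
ee_rot: [180.0, -0.0, 8.6]
force: [-0.4, -5.5, -5.5]
gripper_width: 11.7
```

```bash
python3 -m pendant '[{"xyz":[0,0,0],"roll":0,"jaw":0.5},{"xyz":[0,0,0],"roll":0,"jaw":0.5},{"xyz":[0,0,0],"roll":0,"jaw":0.5},{"xyz":[0,0,-0.02],"roll":0,"jaw":0.5},{"xyz":[0,0,-0.05],"roll":0,"jaw":0.5},{"xyz":[0,0,-0.08],"roll":0,"jaw":0.5},{"xyz":[0,0,-0.09],"roll":0,"jaw":0.5},{"xyz":[0,0,-0.09],"roll":0,"jaw":0.5}]' 30
python3 - <<'E'
from find import *
for n in ['scene','side','wrist']:
    im,d,K,C,p=grab(n,n+'14.png')
    for mm,q in comps(im,d,K,C,(3,180,100),(16,255,255),(70,135),'orange',20,box=(350,660,-100,0)): print('   ',rect(q,108,5))
    for mm,q in comps(im,d,K,C,(105,120,60),(125,255,255),(50,125),'blue',15,box=(400,700,-330,-150)): print('   fin',rect(q,112,4))
    for mm,q in comps(im,d,K,C,(22,150,120),(32,255,255),(50,85),'yellow',10,box=(400,700,-330,-150)): print('   ',rect(q,63,3))
    for mm,q in comps(im,d,K,C,(0,150,90),(6,255,255),(70,120),'red',20,box=(400,700,-330,-150)): print('   ',rect(q,106,4))
E
python3 to.py 482 -225 165 8
```

```text
time_s: 40.4
ee_pos: [537.9, -50.2, 165.2]
ee_rot: [-180.0, -0.0, 8.5]
force: [-0.8, 0.2, -0.1]
gripper_width: 45.4
orange px [321. 257.] 97 mean [535. -54.  99.] min [531. -70.  83.] max [543. -39. 110.]
    ((536.895263671875, -54.515357971191406), (12.287139892578125, 31.586246490478516), 1.1194521188735962)
blue px [356. 320.] 304 mean [ 481. -237.   80.] min [ 473. -270.   51.] max [ 494. -209.  115.]
   fin ((482.0435485839844, -223.14053344726562), (10.335395812988281, 24.446643829345703), 0.2596338093280792)
yellow px [378. 305.] 289 mean [ 557. -236.   62.] min [ 539. -262.   56.] max [ 576. -212.   69.]
    ((556.9248046875, -236.38523864746094), (40.153499603271484, 55.12653732299805), 7.813423156738281)
red px [366. 319.] 39 mean [ 488. -259.  106.] min [ 481. -266.  102.] max [ 495. -251.  109.]
    ((487.6413879394531, -258.62969970703125), (15.164024353027344, 16.30670166015625), 18.253803253173828)
orange px [344. 220.] 51 mean [536. -40.  99.] min [531. -63.  82.] max [542. -31. 109.]
    ((537.0374145507812, -48.96489715576172), (11.111660957336426, 32.55453109741211), 9.7830228805542)
blue px [376. 202.] 61 mean [ 481. -214.   88.] min [ 474. -245.   72.] max [ 489. -206.  115.]
   fin ((483.50347900390625, -216.56787109375), (5.335350513458252, 19.178680419921875), 22.426836013793945)
yellow px [353. 205.] 84 mean [ 557. -227.   63.] min [ 539. -259.   58.] max [ 574. -205.   69.]
    ((557.577880859375, -231.95138549804688), (34.231040954589844, 58.18163299560547), 3.839366912841797)
orange px [324. 243.] 723 mean [537. -49. 105.] min [531. -65.  90.] max [543. -34. 108.]
    ((537.0380249023438, -50.24675750732422), (10.166284561157227, 32.63288497924805), 8.7404146194458)
pos [537.  -50.2 163.7] rot [-1.8e+02  1.0e-01  8.5e+00] w 45.6 t 40.5 j6 -15.0
shift [-0.0802  0.1647 -0.0013] roll 0.5 dist 183
```

The knob top is back at 108 mm, so the plunger is home and the tray is locked. Next is the collar: I'll look at it from above.

```bash
python3 -m pendant '[{"xyz":[-0.01,0.02,0],"roll":0,"jaw":0.5},{"xyz":[-0.025,0.05,0],"roll":0,"jaw":0.5},{"xyz":[-0.045,0.09,0],"roll":0,"jaw":0.5},{"xyz":[-0.065,0.13,0],"roll":0,"jaw":0.5},{"xyz":[-0.08,0.165,0],"roll":0,"jaw":0.5},{"xyz":[-0.08,0.165,0],"roll":0,"jaw":0.5},{"xyz":[-0.08,0.165,0],"roll":0,"jaw":0.5},{"xyz":[-0.08,0.165,0],"roll":0,"jaw":0.5}]' 30
cat > col.py <<'E'
from find import *
def run(fn):
    im,d,K,C,p=grab('wrist',fn)
    for mm,q in comps(im,d,K,C,(105,120,40),(125,255,255),(45,125),'blue',60,box=(400,750,-330,-150)): print('   fin',rect(q,114,4))
    for mm,q in comps(im,d,K,C,(20,120,100),(34,255,255),(45,85),'yellow',60,box=(400,750,-330,-150)): print('   lug',rect(q,60,25))
    for mm,q in comps(im,d,K,C,(0,150,90),(6,255,255),(60,120),'red',60,box=(400,750,-330,-150)): print('   pin',rect(q,q[:,2].max(),4), q[:,2].max())
E
python3 -c "from col import *; run('w15.png')"; python3 to.py 482 -223 77 8
```

```text
time_s: 41.55
ee_pos: [483.2, -224.3, 164.6]
ee_rot: [-180.0, 0.0, 8.6]
force: [0.4, 0.8, -0.1]
gripper_width: 45.4
blue px [323. 244.] 1572 mean [ 483. -229.   88.] min [ 473. -257.   70.] max [ 495. -209.  114.]
   fin ((482.5301208496094, -221.60997009277344), (11.919225692749023, 24.298202514648438), 8.13210678100586)
yellow px [411. 246.] 1991 mean [ 557. -226.   63.] min [ 537. -255.   59.] max [ 574. -207.   68.]
   lug ((556.3455810546875, -234.18931579589844), (38.567630767822266, 56.00141525268555), 6.003968238830566)
red px [321. 283.] 391 mean [ 486. -254.  105.] min [ 478. -260.  102.] max [ 494. -248.  107.]
   pin ((485.8983459472656, -253.84413146972656), (18.581087112426758, 12.80557632446289), 8.435478210449219) 107.54110456960237
pos [ 483.3 -224.3  164.8] rot [-180.     0.     8.6] w 45.7 t 41.6 j6 -35.0
shift [-0.0011 -0.0015  0.0878] roll 0.6 dist 88
```

View pics/w15.png

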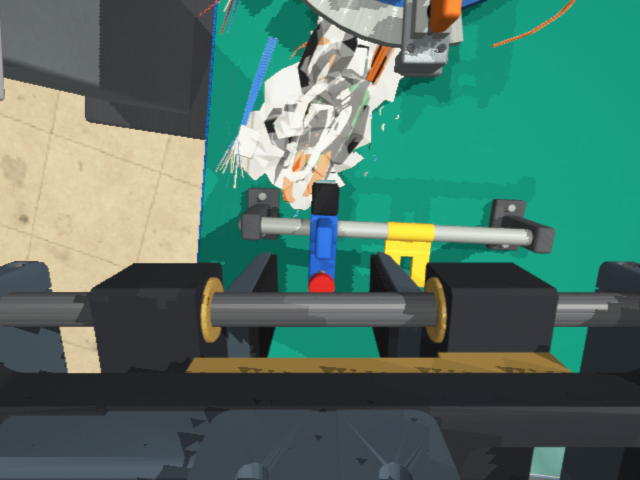

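The wrist view shows the fin at (323,240), the pin head at (321,283), the yellow clamp spanning columns 386–433 on the bar, and the bar running from (265,225) to (530,238). I'll fit the bar line and the clamp centre.

```bash
cat > fit.py <<'E'
from find import *
def run():
    im,d,K,C,p=grab('wrist'); P=cloud(d,K,C); h=cv2.cvtColor(im,cv2.COLOR_BGR2HSV)
    box=(d>0)&(P[...,0]>440)&(P[...,0]<680)&(P[...,1]>-245)&(P[...,1]<-185)
    g=box&(h[...,1]<60)&(h[...,2]>70)&(P[...,2]>62)&(P[...,2]<72)
    q=P[g]; vx,vy,x0,y0=cv2.fitLine(q[:,:2].astype(np.float32),cv2.DIST_HUBER,0,.01,.01).ravel()
    if vx<0: vx,vy=-vx,-vy
    n=np.array([-vy,vx]); o=np.array([x0,y0]); u=np.array([vx,vy])
    print('bar yaw',np.degrees(np.arctan2(vy,vx)),'pts',len(q),'zmax',np.percentile(q[:,2],98),'x',np.percentile(q[:,0],[1,99]))
    pr=lambda Q:((Q[:,:2]-o)@u,(Q[:,:2]-o)@n)
    def rep(nm,m,acr=None):
        Q=P[m]; s,t=pr(Q)
        if acr is not None: k=abs(t)<acr; s,t,Q=s[k],t[k],Q[k]
        lo,hi=np.percentile(s,[1.5,98.5]); print(nm,len(s),'s',lo.round(1),hi.round(1),'mid',((lo+hi)/2).round(1),'t',np.percentile(t,[2,98]).round(1),'mid xy',(o+u*(lo+hi)/2).round(1))
    B=lambda lo,hi:(cv2.inRange(h,lo,hi)>0)&(d>0)&(P[...,0]>440)&(P[...,0]<680)&(P[...,1]>-300)&(P[...,1]<-170)
    rep('band',B((20,120,100),(34,255,255))&(P[...,2]>62),10)
    rep('lug',B((20,120,100),(34,255,255)))
    bl=B((105,120,40),(125,255,255))
    rep('fin',bl&(P[...,2]>110)); rep('collar',bl&(P[...,2]>62)&(P[...,2]<82),14)
    rep('pin',B((0,150,90),(6,255,255))&(P[...,2]>70))
E
python3 -c "from fit import *; run()"
```

```text
bar yaw 5.8749456 pts 3133 zmax 71.70070958075372 x [441.67986263 666.66252728]
band 790 s -27.5 9.1 mid -9.2 t [-7.8  6.1] mid xy [ 553.8 -213.2]
lug 7519 s -108.3 8.0 mid -50.2 t [-37.8  32. ] mid xy [ 513.1 -217.4]
fin 540 s -86.8 -75.3 mid -81.0 t [-11.6  10.5] mid xy [ 482.4 -220.6]
collar 403 s -91.8 -70.6 mid -81.2 t [-13.1  12.2] mid xy [ 482.2 -220.6]
pin 392 s -89.9 -72.2 mid -81.1 t [-39.5 -27.3] mid xy [ 482.3 -220.6]
```

The bar is at 5.9°, the fin is at s=-81.0 and the clamp is centred at s=-9.2, so it has to go 71.8 mm. With the jaws along the bar, the wide gripper body could reach the hanging leads. I'll shut the fingers across the bar instead and push the fin from the near side.

```bash
python3 -m pendant '[{"xyz":[-0.005,0,0],"roll":-10,"jaw":1},{"xyz":[-0.01,0,0],"roll":-20,"jaw":1},{"xyz":[-0.015,0,0],"roll":-30,"jaw":1},{"xyz":[-0.02,-0.002,0],"roll":-40,"jaw":1},{"xyz":[-0.025,-0.003,0],"roll":-50,"jaw":1},{"xyz":[-0.03,-0.004,0],"roll":-60,"jaw":1},{"xyz":[-0.034,-0.005,0],"roll":-70,"jaw":1},{"xyz":[-0.034,-0.005,0],"roll":-80,"jaw":1}]' 30
python3 -m pendant '[{"xyz":[0,0,0],"roll":-7.3,"jaw":1},{"xyz":[0,0,0],"roll":-7.3,"jaw":1},{"xyz":[0,0,0],"roll":-7.3,"jaw":1},{"xyz":[0,0,0],"roll":-7.3,"jaw":1},{"xyz":[0,0,0],"roll":-7.3,"jaw":1},{"xyz":[0,0,0],"roll":-7.3,"jaw":1},{"xyz":[0,0,0],"roll":-7.3,"jaw":1},{"xyz":[0,0,0],"roll":-7.3,"jaw":1}]' 30
python3 to.py 448.6 -224.1 88 95.9; python3 -c "from fit import *; run()"
```

```text
time_s: 42.65
ee_pos: [448.7, -224.8, 165.1]
ee_rot: [180.0, -0.0, 88.9]
force: [-0.3, -0.7, 0.3]
gripper_width: 0.6
time_s: 43.65
ee_pos: [448.7, -225.5, 165.0]
ee_rot: [180.0, -0.0, 95.8]
force: [0.0, 0.3, 0.3]
gripper_width: -0.0
pos [ 448.7 -225.5  165. ] rot [180.   -0.   95.8] w -0.0 t 43.6 j6 -124.0
shift [0.0014 0.     0.077 ] roll -0.1 dist 77
bar yaw 6.1783476 pts 512 zmax 67.55138306451471 x [440.42639935 470.46965293]
band 55 s 65.4 107.3 mid 86.4 t [-0.9  0.2] mid xy [ 541.1 -215.4]
lug 55 s 65.4 107.3 mid 86.4 t [-0.9  0.2] mid xy [ 541.1 -215.4]
fin 16 s 21.3 25.7 mid 23.5 t [-0.3  0.5] mid xy [ 478.6 -222.1]
collar 22 s 16.0 21.3 mid 18.7 t [-0.2  0.6] mid xy [ 473.8 -222.6]Traceback (most recent call last):
  File "<string>", line 1, in <module>
    from fit import *; run()
                       ~~~^^
  File "fit.py", line 20, in run
    rep('pin',B((0,150,90),(6,255,255))&(P[...,2]>70))
    ~~~^^^^^^^^^^^^^^^^^^^^^^^^^^^^^^^^^^^^^^^^^^^^^^^
  File "fit.py", line 14, in rep
    lo,hi=np.percentile(s,[1.5,98.5]); print(nm,len(s),'s',lo.round(1),hi.round(1),'mid',((lo+hi)/2).round(1),'t',np.percentile(t,[2,98]).round(1),'mid xy',(o+u*(lo+hi)/2).round(1))
          ~~~~~~~~~~~~~^^^^^^^^^^^^^^
    return _quantile_unchecked(
        a, q, axis, out, overwrite_input, method, keepdims, weights)
    return _ureduce(a,
                    func=_quantile_ureduce_func,
    ...<5 lines>...
                    overwrite_input=overwrite_input,
                    method=method)
    r = func(a, **kwargs)
    result = _quantile(arr,
                       quantiles=q,
    ...<2 lines>...
                       out=out,
                       weights=wgt)
    slices_having_nans = np.isnan(arr[-1, ...])
                                  ~~~^^^^^^^^^
IndexError: index -1 is out of bounds for axis 0 with size 0
```

```bash
python3 -m pendant '[{"xyz":[0.0015,0,0.025],"roll":0,"jaw":1},{"xyz":[0.0015,0,0.055],"roll":0,"jaw":1},{"xyz":[0.0015,0,0.077],"roll":0,"jaw":1},{"xyz":[0.0015,0,0.077],"roll":0,"jaw":1},{"xyz":[0.0015,0.005,0.077],"roll":0,"jaw":1},{"xyz":[0.0015,0.01,0.077],"roll":0,"jaw":1},{"xyz":[0.0015,0.016,0.077],"roll":0,"jaw":1},{"xyz":[0.0015,0.022,0.077],"roll":0,"jaw":1}]' 30
python3 -m pendant '[{"xyz":[0,0.007,0],"roll":0,"jaw":1},{"xyz":[0,0.014,0],"roll":0,"jaw":1},{"xyz":[0,0.021,0],"roll":0,"jaw":1},{"xyz":[0,0.028,0],"roll":0,"jaw":1},{"xyz":[0,0.035,0],"roll":0,"jaw":1},{"xyz":[0,0.042,0],"roll":0,"jaw":1},{"xyz":[0,0.048,0],"roll":0,"jaw":1},{"xyz":[0,0.05,0],"roll":0,"jaw":1}]' 30
python3 - <<'E'
from find import *
im,d,K,C,p=grab('scene','scene16.png')
for mm,q in comps(im,d,K,C,(105,120,60),(125,255,255),(50,125),'blue',15,box=(400,700,-330,-150)): print('   fin',rect(q,114,4))
comps(im,d,K,C,(0,150,90),(6,255,255),(70,120),'red',15,box=(400,700,-330,-150))
E
python3 to.py 523 -216 88 95.9
```

```text
time_s: 44.7
ee_pos: [470.8, -221.9, 88.4]
ee_rot: [180.0, 0.0, 95.8]
force: [-2.2, -0.6, 1.4]
gripper_width: 0.1
time_s: 45.7
ee_pos: [520.6, -216.6, 87.9]
ee_rot: [-180.0, -0.0, 95.8]
force: [-1.8, -0.9, 2.2]
gripper_width: 0.3
blue px [373. 305.] 178 mean [ 540. -235.   79.] min [ 513. -263.   58.] max [ 552. -215.  121.]
   fin ((522.1279907226562, -227.02542114257812), (27.61057472229004, 0.8989112377166748), 7.085057735443115)
pos [ 520.7 -216.6   87.9] rot [180.   -0.   95.8] w 0.4 t 45.8 j6 -120.0
shift [ 0.0003  0.0023 -0.0001] roll -0.1 dist 2
```

```bash
python3 -m pendant '[{"xyz":[0,0.004,0],"roll":0,"jaw":1},{"xyz":[0,0.008,0],"roll":0,"jaw":1},{"xyz":[0,0.01,0],"roll":0,"jaw":1},{"xyz":[0,0.01,0],"roll":0,"jaw":1},{"xyz":[0,0.01,0],"roll":0,"jaw":1},{"xyz":[0,0.002,0],"roll":0,"jaw":1},{"xyz":[0,-0.01,-0.01],"roll":0,"jaw":1},{"xyz":[0,-0.02,-0.04],"roll":0,"jaw":1}]' 30
python3 -m pendant '[{"xyz":[0,-0.005,-0.02],"roll":10,"jaw":1},{"xyz":[0,-0.01,-0.04],"roll":20,"jaw":1},{"xyz":[0,-0.015,-0.04],"roll":30,"jaw":1},{"xyz":[0,-0.015,-0.04],"roll":40,"jaw":1},{"xyz":[0,-0.015,-0.04],"roll":50,"jaw":1},{"xyz":[0,-0.015,-0.04],"roll":60,"jaw":1},{"xyz":[0,-0.015,-0.04],"roll":70,"jaw":1},{"xyz":[0,-0.015,-0.04],"roll":80,"jaw":1}]' 30
python3 -m pendant '[{"xyz":[0,0,0],"roll":5,"jaw":1},{"xyz":[0,0,0],"roll":5,"jaw":1},{"xyz":[0,0,0],"roll":5,"jaw":1},{"xyz":[0,0,0],"roll":5,"jaw":1},{"xyz":[0,0,0],"roll":5,"jaw":1},{"xyz":[0,0,0],"roll":5,"jaw":1},{"xyz":[0,0,0],"roll":5,"jaw":1},{"xyz":[0,0,0],"roll":5,"jaw":1}]' 30
python3 -c "
from fit import *
grab('wrist','w17.png'); run()"; python3 to.py 523 -216 88 95.9
```

```text
time_s: 46.75
ee_pos: [498.3, -218.4, 127.7]
ee_rot: [-179.8, -0.1, 95.8]
force: [0.9, 0.0, -0.8]
gripper_width: 0.6
time_s: 47.75
ee_pos: [484.8, -220.4, 168.9]
ee_rot: [180.0, -0.1, 15.4]
force: [-0.3, -0.5, 0.8]
gripper_width: 0.5
time_s: 48.75
ee_pos: [485.4, -220.2, 168.0]
ee_rot: [-180.0, 0.0, 10.8]
force: [0.8, 1.0, 0.2]
gripper_width: 0.6
bar yaw 5.892387 pts 3398 zmax 71.6544700438199 x [442.11885348 666.12683534]
band 193 s -16.7 20.3 mid 1.8 t [-7.4  6.2] mid xy [ 553.8 -213.2]
lug 5338 s -109.0 -9.9 mid -59.4 t [-15.6  35.8] mid xy [ 492.8 -219.5]
fin 401 s -45.6 6.5 mid -19.5 t [-6.  13.7] mid xy [ 532.5 -215.4]
collar 417 s -9.4 10.9 mid 0.8 t [-13.5  12.3] mid xy [ 552.7 -213.4]
pos [ 485.4 -220.2  168. ] rot [-180.    -0.    10.8] w 0.1 t 48.9 j6 -36.0
shift [0.0377 0.0029 0.08  ] roll -85.1 dist 88Traceback (most recent call last):
  File "<string>", line 3, in <module>
    grab('wrist','w17.png'); run()
                             ~~~^^
  File "fit.py", line 20, in run
    rep('pin',B((0,150,90),(6,255,255))&(P[...,2]>70))
    ~~~^^^^^^^^^^^^^^^^^^^^^^^^^^^^^^^^^^^
[... 180 characters left out ...]
8]).round(1),'mid xy',(o+u*(lo+hi)/2).round(1))
          ~~~~~~~~~~~~~^^^^^^^^^^^^^^
    return _quantile_unchecked(
        a, q, axis, out, overwrite_input, method, keepdims, weights)
    return _ureduce(a,
                    func=_quantile_ureduce_func,
    ...<5 lines>...
                    overwrite_input=overwrite_input,
                    method=method)
    r = func(a, **kwargs)
    result = _quantile(arr,
                       quantiles=q,
    ...<2 lines>...
                       out=out,
                       weights=wgt)
    slices_having_nans = np.isnan(arr[-1, ...])
                                  ~~~^^^^^^^^^
IndexError: index -1 is out of bounds for axis 0 with size 0
```

View pics/w17.png

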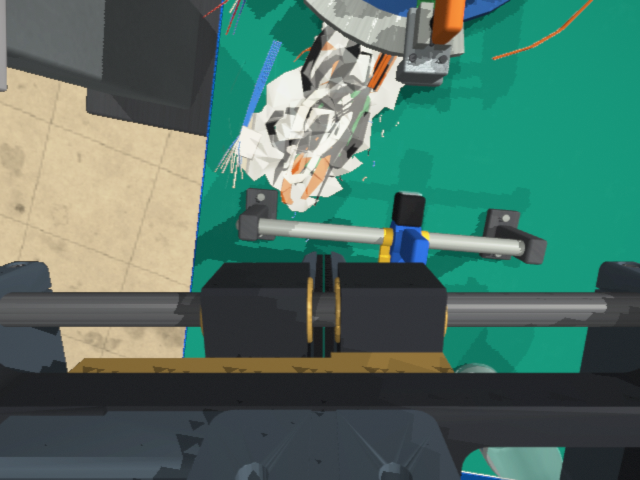

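The wrist view shows the collar at (408,240) on the yellow clamp at (385–430,237). The fit puts the collar about 1 mm short of centre. I'll give it one more small push.

```bash
python3 -m pendant '[{"xyz":[0.005,0,0],"roll":-10,"jaw":1},{"xyz":[0.01,0,0],"roll":-20,"jaw":1},{"xyz":[0.015,0,0],"roll":-30,"jaw":1},{"xyz":[0.02,0,0],"roll":-40,"jaw":1},{"xyz":[0.02,0,0],"roll":-50,"jaw":1},{"xyz":[0.02,0,0],"roll":-60,"jaw":1},{"xyz":[0.02,0,0],"roll":-70,"jaw":1},{"xyz":[0.02,0,0],"roll":-80,"jaw":1}]' 30
python3 -m pendant '[{"xyz":[0,0,0],"roll":-5.1,"jaw":1},{"xyz":[0,0,0.02],"roll":-5.1,"jaw":1},{"xyz":[0,0,0.04],"roll":-5.1,"jaw":1},{"xyz":[0,0,0.06],"roll":-5.1,"jaw":1},{"xyz":[0,0,0.08],"roll":-5.1,"jaw":1},{"xyz":[0,0,0.08],"roll":-5.1,"jaw":1},{"xyz":[0,0,0.08],"roll":-5.1,"jaw":1},{"xyz":[0,0,0.08],"roll":-5.1,"jaw":1}]' 30
python3 to.py 531.9 -215.5 88 95.9
```

```text
time_s: 49.85
ee_pos: [505.1, -216.4, 168.0]
ee_rot: [-180.0, -0.0, 91.1]
force: [-0.6, -0.3, 1.0]
gripper_width: 1.0
time_s: 50.85
ee_pos: [505.7, -216.8, 89.0]
ee_rot: [179.9, 0.1, 95.9]
force: [-0.1, -0.5, 1.4]
gripper_width: -0.0
pos [ 505.7 -216.8   89. ] rot [1.799e+02 1.000e-01 9.590e+01] w -0.0 t 50.9 j6 -120.0
shift [-0.0014  0.0262  0.0011] roll -0.0 dist 26
```

```bash
python3 -m pendant '[{"xyz":[0,0.01,0],"roll":0,"jaw":1},{"xyz":[0,0.018,0],"roll":0,"jaw":1},{"xyz":[0,0.023,0],"roll":0,"jaw":1},{"xyz":[0,0.025,0],"roll":0,"jaw":1},{"xyz":[0,0.0262,0],"roll":0,"jaw":1},{"xyz":[0,0.0262,0],"roll":0,"jaw":1},{"xyz":[0,0.0262,0],"roll":0,"jaw":1},{"xyz":[0,0.0262,0],"roll":0,"jaw":1}]' 30
python3 -m pendant '[{"xyz":[0,-0.005,0],"roll":0,"jaw":1},{"xyz":[0,-0.01,-0.01],"roll":0,"jaw":1},{"xyz":[0,-0.01,-0.03],"roll":0,"jaw":1},{"xyz":[0,-0.01,-0.05],"roll":0,"jaw":1},{"xyz":[0,-0.01,-0.06],"roll":0,"jaw":1},{"xyz":[0,-0.01,-0.06],"roll":0,"jaw":1},{"xyz":[0,-0.01,-0.06],"roll":0,"jaw":1},{"xyz":[0,-0.01,-0.06],"roll":0,"jaw":1}]' 30
python3 to.py 557.5 -249 120 95.9
```

```text
time_s: 51.85
ee_pos: [530.6, -213.7, 87.9]
ee_rot: [-180.0, -0.0, 95.9]
force: [-2.1, -1.0, -0.1]
gripper_width: 0.4
time_s: 52.85
ee_pos: [520.7, -214.6, 147.2]
ee_rot: [-179.9, -0.1, 95.9]
force: [-0.6, 0.2, 0.0]
gripper_width: 0.4
pos [ 520.7 -214.6  147.2] rot [-1.799e+02 -1.000e-01  9.590e+01] w 0.4 t 52.9 j6 -119.0
shift [-0.038   0.0331  0.0271] roll -0.0 dist 57
```

```bash
sed -i 's/        if acr is not None/        if len(s)<20: print(nm,"few"); return\n        if acr is not None/' fit.py
python3 -m pendant '[{"xyz":[-0.008,0.007,0],"roll":0,"jaw":1},{"xyz":[-0.018,0.016,0],"roll":0,"jaw":1},{"xyz":[-0.028,0.025,0],"roll":0,"jaw":1},{"xyz":[-0.036,0.031,0],"roll":0,"jaw":1},{"xyz":[-0.038,0.033,0],"roll":0,"jaw":1},{"xyz":[-0.038,0.033,0],"roll":0,"jaw":1},{"xyz":[-0.038,0.033,0],"roll":0,"jaw":1},{"xyz":[-0.038,0.033,0],"roll":0,"jaw":1}]' 30
python3 -c "
from fit import *
grab('wrist','w18.png'); run()"; python3 to.py 557.5 -249 112 95.9
```

```text
time_s: 53.85
ee_pos: [557.7, -249.0, 148.2]
ee_rot: [180.0, -0.0, 95.9]
force: [-0.2, -0.5, 0.1]
gripper_width: 0.3
bar yaw 5.862937 pts 2315 zmax 67.5780625271756 x [440.89074281 535.23072468]
band 218 s 35.9 56.8 mid 46.3 t [-9.1  7.5] mid xy [ 532.4 -217. ]
lug 1418 s 31.2 86.0 mid 58.6 t [-47.    5.5] mid xy [ 544.6 -215.7]
fin 635 s 34.5 73.2 mid 53.8 t [-10.7  25.6] mid xy [ 539.8 -216.2]
collar 492 s 56.9 77.3 mid 67.1 t [-13.8  13.1] mid xy [ 553.1 -214.8]
pin 423 s 51.9 74.6 mid 63.3 t [-43.8 -27.7] mid xy [ 549.2 -215.2]
pos [ 557.8 -249.   148.2] rot [180.   -0.   95.9] w 0.4 t 54.0 j6 -121.0
shift [ 0.0001 -0.0003  0.0362] roll 0.0 dist 36
```

View pics/w18.png

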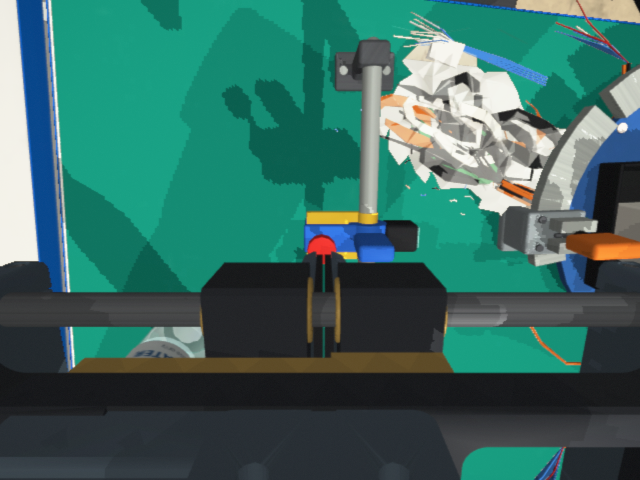

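The wrist view shows the red pin head at (321,245) directly under the shut fingertips and a thin yellow band (rows 212–222) on the near side of the collar. That is about 8 mm, and the fit agrees to 0.7 mm. Now I'll press the pin.

```bash
python3 -m pendant '[{"xyz":[0,0,0.015],"roll":0,"jaw":1},{"xyz":[0,0,0.03],"roll":0,"jaw":1},{"xyz":[0,0,0.038],"roll":0,"jaw":1},{"xyz":[0,0,0.042],"roll":0,"jaw":1},{"xyz":[0,0,0.046],"roll":0,"jaw":1},{"xyz":[0,0,0.05],"roll":0,"jaw":1},{"xyz":[0,0,0.054],"roll":0,"jaw":1},{"xyz":[0,0,0.056],"roll":0,"jaw":1}]' 30
python3 -m pendant '[{"xyz":[0,0,0.003],"roll":0,"jaw":1},{"xyz":[0,0,0.006],"roll":0,"jaw":1},{"xyz":[0,0,0.009],"roll":0,"jaw":1},{"xyz":[0,0,0.01],"roll":0,"jaw":1},{"xyz":[0,0,0.011],"roll":0,"jaw":1},{"xyz":[0,0,0.0115],"roll":0,"jaw":1},{"xyz":[0,0,0.012],"roll":0,"jaw":1},{"xyz":[0,0,0.012],"roll":0,"jaw":1}]' 30
python3 to.py 557.5 -249 81 95.9
```

```text
time_s: 54.95
ee_pos: [557.9, -249.2, 91.8]
ee_rot: [-180.0, -0.0, 95.9]
force: [-0.2, 0.0, 0.3]
gripper_width: 0.5
time_s: 55.95
ee_pos: [557.9, -249.2, 80.0]
ee_rot: [180.0, -0.0, 95.9]
force: [-0.3, 0.1, 1.5]
gripper_width: 0.1
pos [ 557.9 -249.2   80. ] rot [180.   -0.   95.9] w 0.1 t 56.0 j6 -121.0
shift [ 0.0003 -0.0004 -0.001 ] roll -0.0 dist 1
```

```bash
python3 -m pendant '[{"xyz":[0,0,0.001],"roll":0,"jaw":1},{"xyz":[0,0,0.001],"roll":0,"jaw":1},{"xyz":[0,0,0.002],"roll":0,"jaw":1},{"xyz":[0,0,0.002],"roll":0,"jaw":1},{"xyz":[0,0,0.003],"roll":0,"jaw":1},{"xyz":[0,0,0.003],"roll":0,"jaw":1},{"xyz":[0,0,0.003],"roll":0,"jaw":1},{"xyz":[0,0,0.003],"roll":0,"jaw":1}]' 30
python3 - <<'E'
from find import *
for n in ['scene','wrist']:
    im,d,K,C,p=grab(n,n+'19.png')
    comps(im,d,K,C,(0,150,90),(6,255,255),(50,120),'red',10,box=(500,620,-330,-150))
    comps(im,d,K,C,(105,120,60),(125,255,255),(40,125),'blue',15,box=(400,700,-330,-150))
cv2.imwrite('pics/c19.png',np.hstack([cv2.resize(cv2.imread('pics/scene19.png')[260:360,320:440],(480,400),interpolation=cv2.INTER_CUBIC),cv2.resize(cv2.imread('pics/wrist19.png')[160:290,240:400],(320,260)) if 0 else cv2.resize(cv2.imread('pics/wrist19.png')[180:310,250:410],(320,400))]))
E
```

```text
time_s: 56.95
ee_pos: [557.9, -249.2, 76.9]
ee_rot: [180.0, -0.0, 95.9]
force: [1.3, 0.2, 0.3]
gripper_width: 0.8
blue px [375. 299.] 225 mean [ 552. -227.   86.] min [ 543. -262.   67.] max [ 563. -202.  114.]
red px [323. 279.] 51 mean [ 554. -249.   98.] min [ 548. -250.   97.] max [ 560. -248.   99.]
blue px [362. 254.] 1326 mean [ 547. -228.   73.] min [ 542. -263.   63.] max [ 552. -203.   99.]
```

View pics/c19.png

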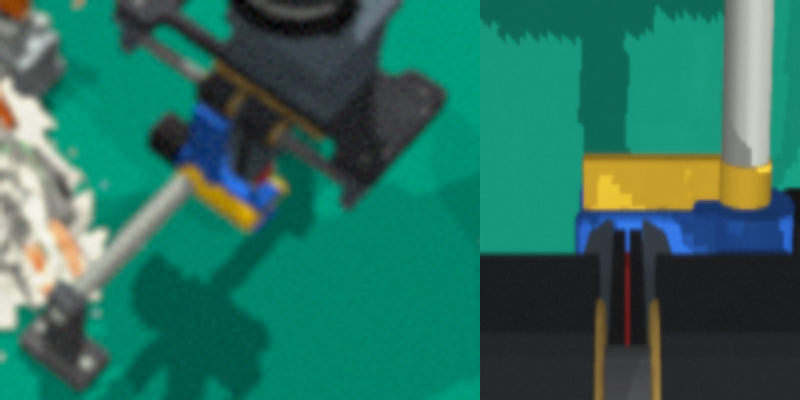

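The crops are ambiguous: the scene crop shows red at about (265,172) below the fingertips, and the wrist crop shows a red sliver through the finger slit. The force stayed near zero. I'll back up and measure the head height.

```bash
python3 -m pendant '[{"xyz":[0,0,-0.01],"roll":0,"jaw":1},{"xyz":[0,0,-0.03],"roll":0,"jaw":1},{"xyz":[0,0,-0.06],"roll":0,"jaw":1},{"xyz":[0,-0.02,-0.09],"roll":0,"jaw":1},{"xyz":[0,-0.06,-0.1],"roll":0,"jaw":1},{"xyz":[0,-0.1,-0.1],"roll":0,"jaw":1},{"xyz":[0,-0.12,-0.1],"roll":0,"jaw":1},{"xyz":[0,-0.12,-0.1],"roll":0,"jaw":1}]' 30
python3 - <<'E'
from find import *
print(env.state()['ee_pos'])
im,d,K,C,p=grab('scene','scene20.png')
for mm,q in comps(im,d,K,C,(0,150,90),(6,255,255),(50,120),'red',10,box=(500,620,-330,-150)): print(rect(q,q[:,2].max(),6))
for z in (66,82,98,106): print(z,np.round(proj(K,C,np.array([557.5,-249,z])),1))
cv2.imwrite('pics/c20.png',cv2.resize(im[260:360,320:440],(600,500),interpolation=cv2.INTER_CUBIC))
E
```

```text
time_s: 58.05
ee_pos: [438.2, -261.7, 177.5]
ee_rot: [179.9, 0.0, 95.8]
force: [-0.2, -0.6, 0.7]
gripper_width: 0.6
[ 438.17529707 -261.71093649  177.49445925]
66 [381.8 307.7]
82 [382.4 304.2]
98 [383.1 300.7]
106 [383.4 298.9]
```

View pics/c20.png

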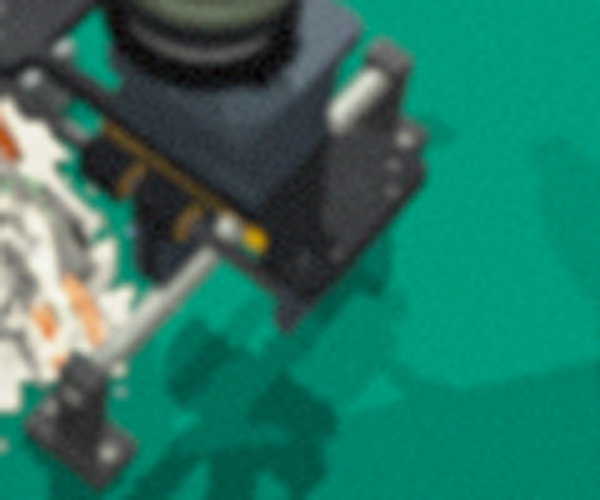

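```bash
python3 -m pendant '[{"xyz":[0.03,0,0],"roll":0,"jaw":1},{"xyz":[0.08,0,0],"roll":0,"jaw":1},{"xyz":[0.13,0,0],"roll":0,"jaw":1},{"xyz":[0.18,0,0],"roll":0,"jaw":1},{"xyz":[0.2,0,0],"roll":0,"jaw":1},{"xyz":[0.2,0,0],"roll":0,"jaw":1},{"xyz":[0.2,0,0],"roll":0,"jaw":1},{"xyz":[0.2,0,0],"roll":0,"jaw":1}]' 30
python3 - <<'E'
from find import *
im,d,K,C,p=grab('scene','scene21.png')
for mm,q in comps(im,d,K,C,(0,150,90),(6,255,255),(50,120),'red',10,box=(500,620,-330,-150)): print(rect(q,q[:,2].max(),6))
comps(im,d,K,C,(105,120,60),(125,255,255),(50,125),'blue',15,box=(400,700,-330,-150))
cv2.imwrite('pics/c21.png',cv2.resize(im[260:360,320:440],(600,500),interpolation=cv2.INTER_CUBIC))
E
```

```text
time_s: 59.1
ee_pos: [418.5, -63.3, 176.9]
ee_rot: [-180.0, 0.0, 95.8]
force: [-0.5, 0.3, 0.3]
gripper_width: 0.4
red px [384. 300.] 35 mean [ 559. -250.   98.] min [ 552. -258.   94.] max [ 566. -243.  103.]
((558.7258911132812, -251.239990234375), (16.737571716308594, 14.085936546325684), 53.787532806396484)
blue px [374. 299.] 227 mean [ 553. -227.   84.] min [ 544. -261.   68.] max [ 564. -202.  115.]
```

View pics/c21.png

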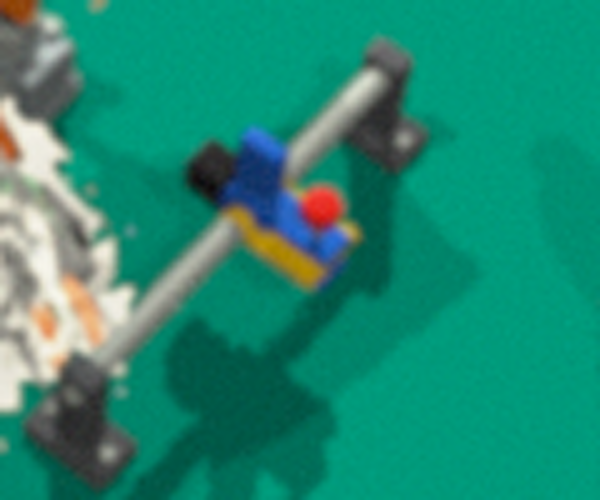

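The head top now reads about 98 mm, down from 106, so it is only partly pressed even though the TCP went to 77. I'll press again in small steps and read force and head height at each.

```bash
python3 to.py 558.3 -250 150 95.9
python3 - <<'E'
from find import *
im,d,K,C,p=grab('scene')
print('orig106 proj',np.round(proj(K,C,np.array([486,-256.4,106])),1),np.round(proj(K,C,np.array([486,-256.4,101])),1),'seen 366,319')
h=cv2.cvtColor(im,cv2.COLOR_BGR2HSV); P=cloud(d,K,C)
m=(cv2.inRange(h,(0,150,60),(8,255,255))>0)&(abs(P[...,0]-558)<25)&(abs(P[...,1]+250)<25)&(P[...,2]>50)
v,u=np.nonzero(m); print('u',u.min(),u.max(),'v',v.min(),v.max(),len(u)); print(np.sort(P[m][:,2]).round(0))
im0=cv2.imread('pics/scene0.png'); h=cv2.cvtColor(im0,cv2.COLOR_BGR2HSV); m=cv2.inRange(h,(0,150,60),(8,255,255))[300:340,350:385]>0
v,u=np.nonzero(m); print('before u',u.min()+350,u.max()+350,'v',v.min()+300,v.max()+300,len(u))
E
```

```text
pos [418.4 -63.3 176.9] rot [-180.    -0.    95.8] w 0.6 t 59.1 j6 -106.0
shift [-0.1999  0.1203  0.0269] roll -0.1 dist 235
orig106 proj [364.6 318.7] [364.4 319.8] seen 366,319
u 381 387 v 298 304 37
[ 94.  94.  94.  95.  95.  95.  96.  96.  97.  97.  97.  97.  97.  98.
  98.  98.  98.  98.  98.  98.  98.  99.  99.  99.  99.  99.  99.  99.
  99.  99. 100. 100. 101. 101. 102. 103. 104.]
before u 362 369 v 316 322 42
```

```bash
python3 -m pendant '[{"xyz":[-0.02,0.01,0],"roll":0,"jaw":1},{"xyz":[-0.06,0.03,0],"roll":0,"jaw":1},{"xyz":[-0.11,0.06,0],"roll":0,"jaw":1},{"xyz":[-0.16,0.09,0],"roll":0,"jaw":1},{"xyz":[-0.19,0.11,0.02],"roll":0,"jaw":1},{"xyz":[-0.2,0.12,0.04],"roll":0,"jaw":1},{"xyz":[-0.2,0.12,0.065],"roll":0,"jaw":1},{"xyz":[-0.2,0.12,0.065],"roll":0,"jaw":1}]' 60
python3 -m pendant '[{"xyz":[0,0,0.002],"roll":0,"jaw":1},{"xyz":[0,0,0.004],"roll":0,"jaw":1},{"xyz":[0,0,0.006],"roll":0,"jaw":1},{"xyz":[0,0,0.008],"roll":0,"jaw":1},{"xyz":[0,0,0.01],"roll":0,"jaw":1},{"xyz":[0,0,0.012],"roll":0,"jaw":1},{"xyz":[0,0,0.014],"roll":0,"jaw":1},{"xyz":[0,0,0.016],"roll":0,"jaw":1}]' 60
python3 -m pendant '[{"xyz":[0,0,0.002],"roll":0,"jaw":1},{"xyz":[0,0,0.004],"roll":0,"jaw":1},{"xyz":[0,0,0.006],"roll":0,"jaw":1},{"xyz":[0,0,0.008],"roll":0,"jaw":1},{"xyz":[0,0,0.01],"roll":0,"jaw":1},{"xyz":[0,0,0.012],"roll":0,"jaw":1},{"xyz":[0,0,0.014],"roll":0,"jaw":1},{"xyz":[0,0,0.016],"roll":0,"jaw":1}]' 60
python3 - <<'E'
from h import *
ims=[]
for n,c in (('scene',(250,340,330,450)),('side',(150,240,310,430)),('wrist',(180,300,240,400))):
    im,*_=grab(n,n+'22.png'); ims.append(cv2.resize(im[c[0]:c[1],c[2]:c[3]],(400,300) if n!='wrist' else (400,300),interpolation=cv2.INTER_CUBIC))
cv2.imwrite('pics/c22.png',np.vstack([np.hstack(ims[:2]),np.hstack([ims[2],ims[2]*0])]))
E
```

```text
time_s: 60.2
ee_pos: [555.7, -248.0, 109.5]
ee_rot: [-179.7, -0.2, 95.9]
force: [-0.5, 0.3, 0.0]
gripper_width: 0.4
time_s: 61.2
ee_pos: [557.9, -249.2, 95.8]
ee_rot: [-180.0, -0.0, 95.9]
force: [-0.1, -0.5, 0.4]
gripper_width: 0.3
time_s: 62.2
ee_pos: [557.9, -249.2, 79.9]
ee_rot: [-180.0, -0.0, 95.9]
force: [0.2, -0.5, -0.3]
gripper_width: 0.2
```

View pics/c22.png

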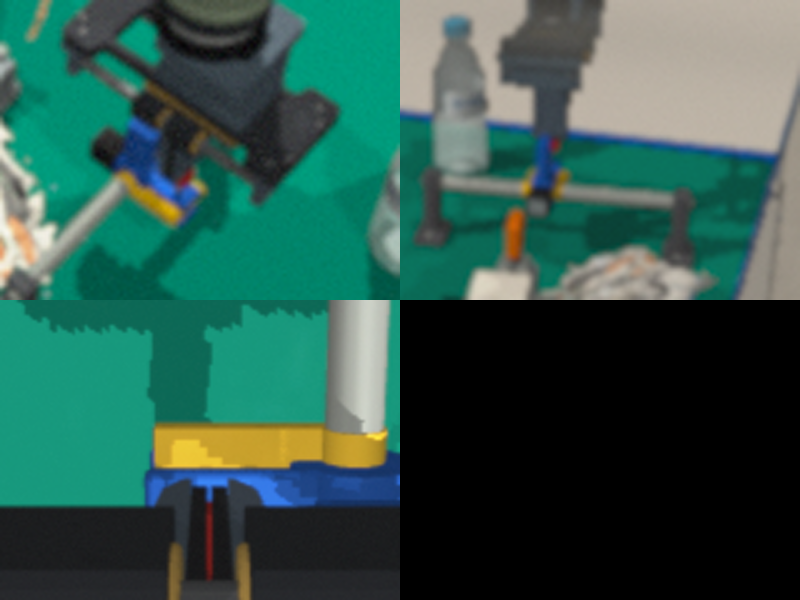

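The side crop shows the fingertips ending just above the red head, at about (552,135) with red at (555,145). That suggests the real tips end behind the nominal TCP. I'll measure this in the wrist depth.

Run:
```python
from h import *
im,d,K,C,p=grab('wrist'); H=np.array(p['hand_eye']); Q=cloud(d,K,H)
h=cv2.cvtColor(im,cv2.COLOR_BGR2HSV)
print(np.round(proj(K,H,np.array([0,0,0])),0),np.round(proj(K,H,np.array([0,0,-19])),0),np.round(proj(K,H,np.array([0,-16,0])),0))
for r in range(246,300,6): print(r,[tuple(Q[r,c].round(0).astype(int)) for c in (308,314,319,323,328,334)])
```

```text
[323. 272.] [323. 284.] [323. 244.]
246 [(np.int64(-9), np.int64(-9), np.int64(20)), (np.int64(-5), np.int64(-10), np.int64(19)), (np.int64(-2), np.int64(-10), np.int64(19)), (np.int64(0), np.int64(-10), np.int64(20)), (np.int64(3), np.int64(-10), np.int64(20)), (np.int64(7), np.int64(-10), np.int64(18))]
252 [(np.int64(-9), np.int64(-9), np.int64(8)), (np.int64(-4), np.int64(-18), np.int64(-23)), (np.int64(-2), np.int64(-9), np.int64(7)), (np.int64(0), np.int64(-9), np.int64(9)), (np.int64(3), np.int64(-9), np.int64(8)), (np.int64(5), np.int64(-18), np.int64(-23))]
258 [(np.int64(-7), np.int64(-18), np.int64(-33)), (np.int64(-4), np.int64(-18), np.int64(-33)), (np.int64(-2), np.int64(-17), np.int64(-29)), (np.int64(0), np.int64(-6), np.int64(7)), (np.int64(2), np.int64(-17), np.int64(-28)), (np.int64(5), np.int64(-18), np.int64(-32))]
264 [(np.int64(-4), np.int64(-39), np.int64(-107)), (np.int64(-4), np.int64(-18), np.int64(-42)), (np.int64(-2), np.int64(-16), np.int64(-37)), (np.int64(0), np.int64(-10), np.int64(-16)), (np.int64(0), np.int64(-66), np.int64(-192)), (np.int64(5), np.
[... 723 characters left out ...]
2)), (np.int64(0), np.int64(-1), np.int64(-19)), (np.int64(2), np.int64(-16), np.int64(-60)), (np.int64(4), np.int64(-18), np.int64(-64))]
288 [(np.int64(-3), np.int64(-37), np.int64(-117)), (np.int64(-3), np.int64(-16), np.int64(-66)), (np.int64(-1), np.int64(-17), np.int64(-67)), (np.int64(0), np.int64(2), np.int64(-18)), (np.int64(2), np.int64(-17), np.int64(-66)), (np.int64(3), np.int64(-33), np.int64(-107))]
294 [(np.int64(-3), np.int64(-35), np.int64(-118)), (np.int64(-2), np.int64(-34), np.int64(-114)), (np.int64(-1), np.int64(-34), np.int64(-114)), (np.int64(0), np.int64(-34), np.int64(-114)), (np.int64(1), np.int64(-34), np.int64(-114)), (np.int64(3), np.int64(-33), np.int64(-113))]
```

The measurement confirms it: the physical tips end about 20 mm behind the nominal TCP (tool z ≈ -20), and the head top sits right there. Seating the head at 82 mm therefore needs TCP ≈ 61 mm.

```bash
python3 -m pendant '[{"xyz":[0,0,0.002],"roll":0,"jaw":1},{"xyz":[0,0,0.004],"roll":0,"jaw":1},{"xyz":[0,0,0.006],"roll":0,"jaw":1},{"xyz":[0,0,0.008],"roll":0,"jaw":1},{"xyz":[0,0,0.01],"roll":0,"jaw":1},{"xyz":[0,0,0.012],"roll":0,"jaw":1},{"xyz":[0,0,0.014],"roll":0,"jaw":1},{"xyz":[0,0,0.016],"roll":0,"jaw":1}]' 60
python3 -m pendant '[{"xyz":[0,0,0.001],"roll":0,"jaw":1},{"xyz":[0,0,0.002],"roll":0,"jaw":1},{"xyz":[0,0,0.003],"roll":0,"jaw":1},{"xyz":[0,0,0.004],"roll":0,"jaw":1},{"xyz":[0,0,0.004],"roll":0,"jaw":1},{"xyz":[0,0,0.004],"roll":0,"jaw":1},{"xyz":[0,0,0.004],"roll":0,"jaw":1},{"xyz":[0,0,0.004],"roll":0,"jaw":1}]' 60
```

```text
time_s: 63.4
ee_pos: [558.0, -249.2, 63.9]
ee_rot: [180.0, -0.0, 95.9]
force: [0.1, -0.5, 2.3]
gripper_width: 0.4
time_s: 64.4
ee_pos: [558.0, -249.3, 60.3]
ee_rot: [180.0, 0.0, 95.9]
force: [-0.8, -0.4, 5.0]
gripper_width: 0.5
```

```bash
python3 -m pendant '[{"xyz":[0,0,0.001],"roll":0,"jaw":1},{"xyz":[0,0,0.002],"roll":0,"jaw":1},{"xyz":[0,0,0.003],"roll":0,"jaw":1},{"xyz":[0,0,0.003],"roll":0,"jaw":1},{"xyz":[0,0,0.003],"roll":0,"jaw":1},{"xyz":[0,0,0.003],"roll":0,"jaw":1},{"xyz":[0,0,0.003],"roll":0,"jaw":1},{"xyz":[0,0,0.003],"roll":0,"jaw":1}]' 60
```

```text
time_s: 65.4
ee_pos: [559.4, -249.4, 60.1]
ee_rot: [179.8, 0.1, 95.9]
force: [-2.1, 2.2, 17.0]
gripper_width: 0.6
```

It stopped at 60.1 with 17 N, so the head is on the fork. I'll retreat and check everything.

```bash
python3 -m pendant '[{"xyz":[0,0,-0.01],"roll":0,"jaw":1},{"xyz":[0,0,-0.03],"roll":0,"jaw":1},{"xyz":[0,0,-0.07],"roll":0,"jaw":1},{"xyz":[0,0,-0.11],"roll":0,"jaw":1},{"xyz":[0,-0.04,-0.12],"roll":0,"jaw":1},{"xyz":[0,-0.09,-0.12],"roll":0,"jaw":1},{"xyz":[0,-0.13,-0.12],"roll":0,"jaw":1},{"xyz":[0,-0.14,-0.12],"roll":0,"jaw":1}]' 30
python3 -m pendant '[{"xyz":[0.04,0,0],"roll":0,"jaw":1},{"xyz":[0.09,0,0],"roll":0,"jaw":1},{"xyz":[0.14,0,0],"roll":0,"jaw":1},{"xyz":[0.18,-0.02,0],"roll":0,"jaw":1},{"xyz":[0.2,-0.05,0],"roll":0,"jaw":1},{"xyz":[0.21,-0.06,0],"roll":0,"jaw":1},{"xyz":[0.21,-0.06,0],"roll":0,"jaw":1},{"xyz":[0.21,-0.06,0],"roll":0,"jaw":1}]' 30
python3 - <<'E'
from find import *
for n in ['scene','side']:
    im,d,K,C,p=grab(n,n+'23.png'); a=(im,d,K,C)
    comps(*a,(0,150,90),(6,255,255),(50,120),'red',10)
    for mm,q in comps(*a,(105,120,60),(125,255,255),(50,125),'blue',15,box=(400,700,-330,-150)): print('   fin',rect(q,114,4))
    comps(*a,(22,150,120),(32,255,255),(45,85),'yellow',5,box=(400,700,-330,-150))
    for mm,q in comps(*a,(8,60,90),(20,255,255),(30,80),'brown',80): print('   ',rect(q,72,5))
    for mm,q in comps(*a,(0,0,150),(180,60,255),(33,90),'white',80,box=(350,660,-30,170)): print('   ',rect(q,80))
    for mm,q in comps(*a,(3,180,100),(16,255,255),(70,135),'orange',20,box=(350,660,-100,0)): print('   ',rect(q,108,5))
    comps(*a,(85,80,100),(110,255,255),(120,200),'cap',5)
    comps(*a,(0,0,150),(180,60,255),(35,60),'jarcap',50,box=(650,760,350,450))
    if n=='scene': cv2.imwrite('pics/c23.png',cv2.resize(im[180:380,200:460],(780,600),interpolation=cv2.INTER_CUBIC))
E
python3 to.py 400 -60 180 95
```

```text
time_s: 66.4
ee_pos: [416.4, -263.3, 176.6]
ee_rot: [-179.9, -0.1, 95.8]
force: [-0.6, 0.2, -0.4]
gripper_width: 0.7
time_s: 67.4
ee_pos: [338.9, -61.5, 177.2]
ee_rot: [179.9, 0.0, 95.9]
force: [-0.8, -0.3, -0.3]
gripper_width: 0.7
red px [279. 202.] 61 mean [583. 170.  85.] min [579. 165.  51.] max [590. 178. 107.]
red px [384. 304.] 30 mean [ 561. -251.   81.] min [ 553. -257.   79.] max [ 569. -245.   85.]
blue px [372. 296.] 184 mean [ 553. -219.   88.] min [ 545. -239.   67.] max [ 564. -201.  116.]
blue px [386. 309.] 16 mean [ 559. -261.   72.] min [ 551. -264.   68.] max [ 567. -259.   75.]
   fin ((554.2200927734375, -215.45233154296875), (9.964765548706055, 21.525121688842773), 7.416457176208496)
   fin ((0.0, 0.0), (0.0, 0.0), 0.0)
yellow px [375. 310.] 76 mean [ 544. -241.   61.] min [ 539. -261.   57.] max [ 551. -216.   69.]
brown px [285. 238.] 260 mean [524.  74.  65.] min [499.  54.  33.] max [567. 122.  76.]
    ((521.5221557617188, 81.30689239501953), (55.19437026977539, 50.98957824707031), 10.4767484664917)
white px [300. 245.] 344 mean [531.  24.  77.] min [507. 
[... 1082 characters left out ...]
6227111816)
white px [339. 238.] 205 mean [529.  31.  79.] min [507.   2.  70.] max [550.  52.  82.]
    ((529.6021728515625, 24.764698028564453), (44.00101852416992, 58.90353012084961), 8.390480041503906)
orange px [344. 220.] 49 mean [535. -41. 100.] min [531. -60.  81.] max [542. -32. 109.]
    ((536.890625, -47.778778076171875), (10.630982398986816, 27.426122665405273), 9.118501663208008)
cap px [326. 157.] 23 mean [ 690. -364.  167.] min [ 681. -374.  162.] max [ 699. -357.  171.]
jarcap px [207. 320.] 186 mean [708. 408.  47.] min [692. 389.  43.] max [724. 424.  49.]
pos [338.5 -61.5 177. ] rot [180.    0.   95.9] w 0.5 t 67.5 j6 -108.0
shift [-0.0048  0.0613 -0.0029] roll 0.9 dist 62
```

View pics/c23.png

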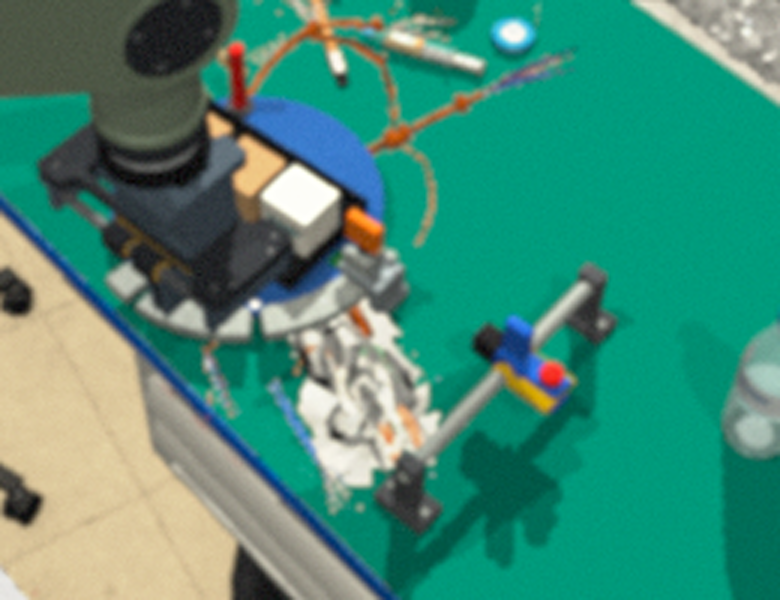

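The crop shows the pin head down on the fork at (552,375), the knob home at (362,228) beside the green mark, the cartons in the tray and the bottle upright. I'm handing in.

```bash
python3 -c "
from workcell import env
print(env.job_done(), env.state()['time_s'])"
```

```text
the job is handed in; nothing more can be done
the job is handed in; nothing more can be done
```

The whole job was done in the order asked and handed in at about 67 s of the 210 s allowed; no verdict is reported back.

**What was done**
- **Cartons:** two brown and one white were on the bench, and all three are in the tray.
- **Tray:** I pulled the knob up and twisted it to hold. I then swung the tray about 90° by its handle to the green notch and twisted the knob back, so the plunger dropped in.
- **Collar and pin:** I pushed the collar onto the yellow lug with shut fingers, keeping the gripper clear of the hanging leads. I then pressed the pin home.

**Last checks**
- **Carton tops:** they read about 72 mm (brown) and 80 mm (white), which matches resting on the tray floor. In the final scene view the arm partly hid one brown carton, but the side camera still saw both.
- **Knob top:** it read about 108 mm, the plunger's home height.
- **Collar:** it was within about 1 mm of the lug's centre.
- **Pin head:** its top read 81 mm (82 is seated), and it stopped firmly at 17 N.
- **Bottle and jar:** both were upright and unmoved, and the arm was clear of everything.

**What disagreed:** the first pin press moved the pin only about 8 mm. The wrist depth showed the shut fingertips end about 20 mm behind the stated TCP, so I pressed again with that allowed for, and the pin seated.

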